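# Set up the sugar glass on a diner table

## Robot

A 7-joint arm with a two-finger parallel gripper is mounted at the origin on the work surface. World frame = base frame: x ahead of the robot, y to its left, z up, the work surface at z = 0. Lengths are in m, angles in rad, forces in N, time in s.
With the tool pointing down it reaches from about 0.425 to 0.925 m from the base axis. Payload 6.8 kg.
Tool frame: the origin (TCP) lies between the finger pads; the fingertips stand r.tip_extent ahead of it and the grasp point (between the pads) lies 5 mm behind it (r.tip_extent is the distance from the TCP to the fingertips, in m); y points along the fingers, x is the direction in which the jaws open and shut, and the axes are right-handed (so a half turn about y gives the same grasp; the last joint's range is limited). The gripper opens to 85 mm and grips with 20 to 120 N. Pads are 22 mm wide; open, the fingers measure 114 mm over their backs; the gripper's body (76 mm by 85 mm) begins 54 mm behind the grasp point. The pads swing forward as they close: fully open they stand 13 mm farther back than shut.
Start: joints at [-1.283, 0.477, 0.022, 1.555, -0.011, 1.109, -0.083], TCP at [0.26, 0.623, 0.245] pointing down, gripper open.
Joint ranges: [-2.96, 2.96], [-0.34, 2.1], [-1.41, 1.46], [0.24, 2.44], [-1.37, 4.51], [0.17, 1.92], [-2.96, 2.96]. Speed limits (rad/s): [2.39, 2.39, 3.14, 3.14, 3.14, 3.14, 3.14].

## Interface

Orientations are given as a rotation vector (axis times angle).
In Python, from bench import r gives the robot as it stands.
- The arm moves only by the tool send_rows, never from a script. Its argument "plan" is a list of rows, each a list of 5 numbers: the shift along the tool's x, y, z in cm, then the turn about the tool's y in degrees, then the opening, from 0 (shut) to 1 (fully open). In form: [[dx, dy, dz, spin, grip], ...]. A call has 1 to 12 rows; each row shifts and turns the commanded pose from where the row before left it, along the tool's axes as they then stand; what a row does not reach is not made up. A row lasts 1/8 s, in which the tool goes at most 62.5 mm and 10.7 degrees, less where a joint would pass 70% of its speed; a pose out of reach is approached as far as the arm can. A call is refused whole if a number of a shift passes 6.25 or a number of a turn 10.7, either way. A call with a gripper value outside its range is refused whole. The fingers move at their own pace and stop on an object; "force" is the grip in N (left out, the last holds). Time passes only in rows, so rows that do not move let the fingers close. It gives the time, the measured TCP pose, the force and the opening at its end, in the units of the state.
- r.get_obs(): the state, without advancing time (a new reading comes with each control period).
- r.grab_frame(name): name is "scene" or "side" or "wrist"; returns a dict with "image" (400x640x3 uint8, red, green, blue), "camera_matrix" (3x3 intrinsics, pixels), "D" ([k1, k2, p1, p2, k3] as OpenCV has them; the pictures are not rectified), "cam_to_world" (4x4, takes a point from camera to world coordinates). Camera axes: x right, y down, z forward; pixel columns grow to the right and rows downward; lengths in m; the calibration is good to about 2 mm. A picture is of the moment at which its call begins. There is no depth.
- r.hand_in(): hands the job in, once; it reports no verdict.
Trained networks look in the newest picture that a camera, given by its name, has taken for a name from the list of things; names that differ only in an ending like _2 or _b are one class to them, and where a whole thing is asked for, a point or a joint stands for the part that bears it (a point fixed in the world has none). Each returns a list of dicts, best first, with "p" (0 to 1); they miss things now and then, are a little off and sometimes report something else, mostly with a low value. They report only what shows in the picture. A call takes as long as a camera call. They do not tell look-alikes from the thing itself.
- r.recognise(camera, target): "rect" ([left, top, right, bottom] in pixels, round what is visible of it).
The state is a dict: "clock": time; "joints": joint angles; "qvel": joint speeds; "tau": joint torques, N m; "tcp_pos": TCP position; "orientation": TCP orientation; "contact_force": force on the tool from outside, world axes, zero at the start; "moment": the same for the moment, N m; "grip_width": finger opening in m.
Only numpy, scipy, OpenCV 4.12 (cv2) and the standard library are available. Lean on these libraries where they do the work, as an engineer would, in place of code of your own. Each camera call takes 0.05 s, during which the arm holds its last target.

## Task

Pick up the delicate green glass gently, by no more than a light squeeze, and set it down softly in the middle of the saucer; then, with the scoop, tip all three sugar lumps into it without knocking the glass or fingering the sugar. Lay the empty scoop back down flat on the table, and leave the glass standing on its saucer and the other table things where they are.

Things in the scene. Friction and masses are not known exactly. Their poses are not given: they have to be found in the camera images.
- glass: the delicate sugar glass: empty straight green-tinted thin tumbler, 62 mm outside diameter, 85 mm tall, wall 3 mm, floor 6 mm thick. Origin: centre of its underside; z up. It breaks if the fingers press it with more than 80 N in all (both pads together: 40 N each), if it comes down on the saucer faster than 0.4 m/s (a drop of 8 mm), or if the scoop knocks it with over 15 N
- saucer: white china saucer, loose, 156 mm across, rim 18 mm high; flat well of 95 mm diameter, its floor 5 mm above the table. Origin: centre of its underside; z up
- scoop: aluminium shovel-shaped sugar scoop lying flat, 190 mm long, 110 g. Origin: centre of its pan's underside; z up, +x to the handle. Pan: x -45 to +45 mm, 40 mm wide (35 inside), floor 3 mm thick, side walls 26 mm high (16 in the front third), closed behind, open with no lip at the front, x = -45. Dark wooden handle: bar 14 x 14 mm, x 45 to 145 mm, its axis 29 mm above the underside
- scoop_grip (a point): middle of the scoop's handle, where it is best gripped: x 95 mm, z 29 mm in the scoop's frame; same axes as the scoop
- scoop_lip (a point): middle of the open front edge of the scoop's pan floor, where the sugar slides out: x -45 mm, z 3 mm in the scoop's frame
- lump1: brown sugar lump, 20 x 18 x 17 mm, lying in the scoop's pan at the start. Origin: centre of its underside as it first lies; slides on the pan at a slope of about 40 degrees
- lump2: brown sugar lump, 20 x 18 x 17 mm, lying in the scoop's pan at the start. Origin: centre of its underside as it first lies; slides on the pan at a slope of about 40 degrees
- lump3: brown sugar lump, 20 x 18 x 17 mm, lying in the scoop's pan at the start. Origin: centre of its underside as it first lies; slides on the pan at a slope of about 40 degrees
- mug: bystander: white coffee mug, 86 mm across and 95 mm tall, handle at its +y side. Origin: centre of its underside
- tumbler: bystander: plain clear water tumbler, 76 mm across and 130 mm tall. Origin: centre of its underside
- creamer1: bystander: sealed white creamer cup with a foil top, 46 mm across and 30 mm tall. Origin: centre of its underside
- creamer2: bystander: another such creamer cup. Origin: centre of its underside
- creamer3: bystander: another such creamer cup. Origin: centre of its underside
- shaker: bystander: salt shaker, 40 mm across and 82 mm tall, glass with a steel top. Origin: centre of its underside
Not all that is in view belongs to the job. What is shaped like the glass but purple is not meant.

How it is judged:
By the outcome, as a careful person would: the job done as asked, in the order asked, and still so for the second after the job is handed in, with the robot touching nothing.
It also fails if it takes over 70 s, if anything falls off the work surface, if the arm or the gripper's body presses on something with over 40 N, if the wrist force passes 120 N, or if a joint passes its speed limit or range.

## Working session

There is one attempt and no reset: what is moved stays moved. The work goes in short steps, Python scripts to look and compute and a tool call to move; the robot and the scene stay as the last step left them, time stands still between calls to the robot, and variables do not carry over. Pictures are saved under pics/ and viewed, and the job is handed in when it is done.

Besides the shell and the picture viewer there is one more tool, called after ">>>" as name(argument=value, ...), one argument or row to a line, values as JSON. send_rows: Moves the arm, as the interface text tells. Its arguments: {"type":"object","properties":{"plan":{"type":"array","items":{"type":"array","items":{"type":"number"}}},"force":{"type":"number"}},"required":["plan"]}

```bash
ls; mkdir -p pics
python3 - <<'E'
from bench import r
import cv2
o=r.get_obs()
print({k:v for k,v in o.items()}, r.tip_extent)
for n in("scene","side","wrist"):
    f=r.grab_frame(n); cv2.imwrite(f"pics/{n}0.png",f["image"][:,:,::-1]); print(n,f["camera_matrix"],f["D"],f["cam_to_world"])
    for t in["glass","saucer","scoop","scoop_grip","scoop_lip","lump1","mug","tumbler","creamer1","shaker"]:
        print(t,[( [round(x) for x in d["rect"]],round(d["p"],2)) for d in r.recognise(n,t)])
E
```

```text
pics
{'clock': 0.0, 'joints': array([-1.2830692 ,  0.47780354,  0.02233767,  1.55645632, -0.01152145,
        1.10930944, -0.08310419]), 'qvel': array([-1.55192420e-04, -5.51405756e-04, -6.20162386e-04,  1.13210450e-04,
       -8.32696684e-04, -6.21469036e-04,  1.01464331e-05]), 'tau': array([ 4.23439287e-04, -5.96453476e+01,  1.60813205e+00, -2.81180549e+01,
        1.25112713e-02,  9.45131615e-03,  4.52713903e-05]), 'tcp_pos': array([0.26004546, 0.62227595, 0.24432129]), 'orientation': array([-1.37199518, -0.91182106,  0.9142432 ]), 'contact_force': array([-0.33392305, -0.34745894,  0.03792136]), 'moment': array([-0.05065651, -0.00179183, -0.05858724]), 'grip_width': 0.08537824818234864} 0.014
scene [[433.00373978   0.         319.62563792]
 [  0.         433.00373978 200.90906985]
 [  0.           0.           1.        ]] [-0.10589567  0.          0.          0.          0.        ] [[ 0.12187698  0.81781089 -0.56243342  1.21460424]
 [ 0.99248068 -0.10687626  0.05966213 -0.02257878]
 [-0.01131844 -0.56547575 -0.82468726  1.01448788]
 [ 0.          0.          0.          1.      
[... 1451 characters left out ...]
2], 0.58)]
shaker [([188, 150, 205, 176], 0.77)]
wrist [[354.30200085   0.         315.589538  ]
 [  0.         354.30200085 195.40361679]
 [  0.           0.           1.        ]] [-0.06284144  0.          0.          0.          0.        ] [[ 3.85847133e-01  8.73631909e-01  2.96461256e-01  1.83669046e-01]
 [ 9.22562725e-01 -3.65414880e-01 -1.23895053e-01  6.55692751e-01]
 [ 9.26828659e-05  3.21308655e-01 -9.46974519e-01  3.74925146e-01]
 [ 0.00000000e+00  0.00000000e+00  0.00000000e+00  1.00000000e+00]]
glass [([121, 396, 139, 398], 0.56)]
saucer []
scoop []
scoop_grip []
scoop_lip []
lump1 []
mug [([209, 320, 250, 392], 0.61)]
tumbler []
creamer1 []
shaker [([209, 323, 251, 393], 0.81)]
```

View images.

View pics/scene0.png

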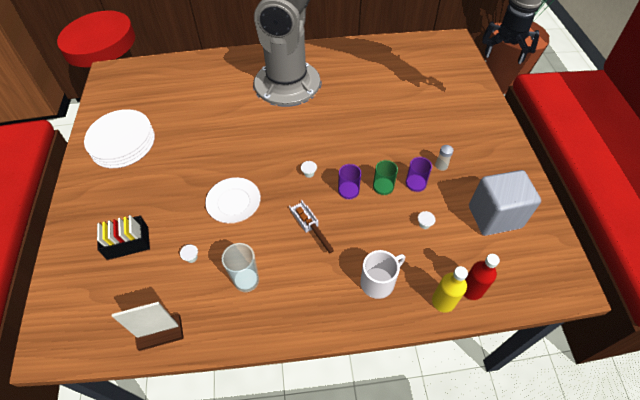

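View pics/side0.png

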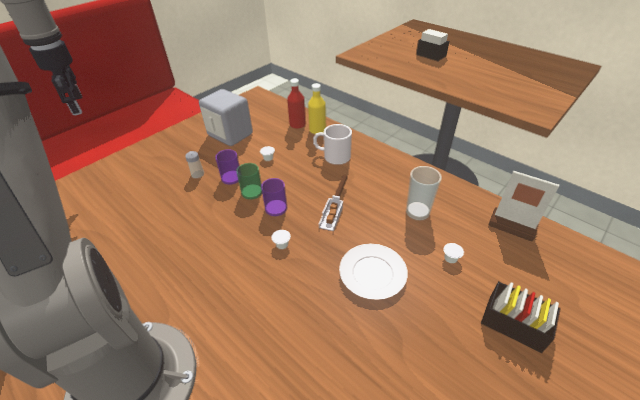

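Run:
```python
import cv2,numpy as np
a=cv2.imread("pics/scene0.png")[130:260,280:460]; b=cv2.imread("pics/side0.png")[110:260,180:360]
cv2.imwrite("pics/c1.png",cv2.resize(a,None,fx=4.4,fy=4.4,interpolation=cv2.INTER_CUBIC))
cv2.imwrite("pics/c2.png",cv2.resize(b,None,fx=4,fy=4,interpolation=cv2.INTER_CUBIC))
from bench import r
from scipy.spatial.transform import Rotation as R
print(R.from_rotvec(r.get_obs()["orientation"]).as_matrix())
```

```text
[[ 3.85604914e-01  1.21774035e-06 -9.22663996e-01]
 [ 9.22663995e-01  6.05066171e-05  3.85604914e-01]
 [ 5.62968438e-05 -9.99999998e-01  2.22080838e-05]]
```

View pics/c1.png

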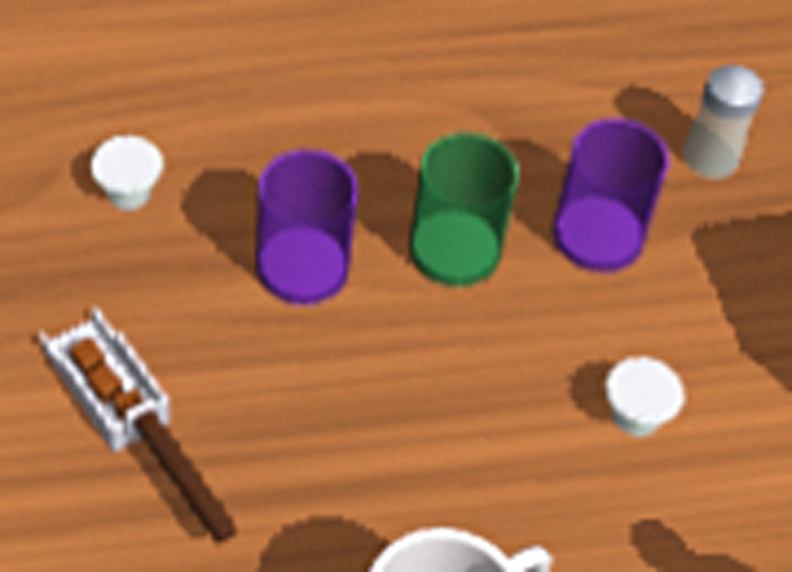

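View pics/c2.png

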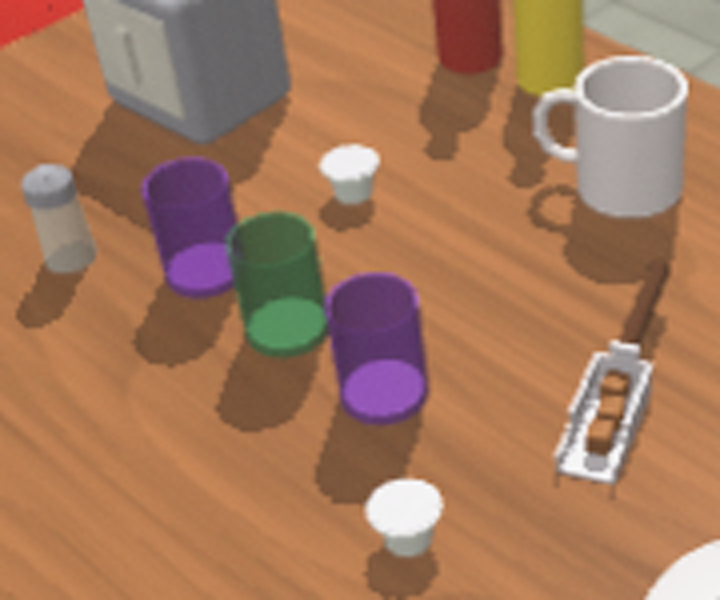

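```bash
cat > h.py <<'E'
import numpy as np,cv2
from scipy.optimize import least_squares
def proj(f,P):
    T=np.linalg.inv(f["cam_to_world"]); 
    p,_=cv2.projectPoints(np.asarray(P,float).reshape(-1,3),cv2.Rodrigues(T[:3,:3])[0],T[:3,3],f["camera_matrix"],np.array(f["D"]))
    return p[:,0]
def ray(f,uv,z=0.):
    q=cv2.undistortPoints(np.array([[uv]],float),f["camera_matrix"],np.array(f["D"]))[0,0]
    M=f["cam_to_world"]; d=M[:3,:3]@[q[0],q[1],1]; o=M[:3,3]
    return o+d*(z-o[2])/d[2]
t=np.linspace(0,2*np.pi,48,endpoint=False)
def cyl(x,y,prof):
    return np.concatenate([np.c_[x+rr*np.cos(t),y+rr*np.sin(t),0*t+z] for rr,z in prof])
def bb(p): return np.r_[p.min(0),p.max(0)]
def fit(frects,prof,x0=(.5,0)):
    def res(v): return np.concatenate([bb(proj(f,cyl(v[0],v[1],prof)))-np.array(rc) for f,rc in frects])
    s=least_squares(res,x0); return s.x,s.fun
E
python3 - <<'E'
from h import *; from bench import r
F={n:r.grab_frame(n) for n in("scene","side")}
def mask(f,lo,hi,roi):
    h=cv2.cvtColor(f["image"],cv2.COLOR_RGB2HSV); m=cv2.inRange(h,lo,hi); z=np.zeros_like(m); l,t_,rr,b=roi; z[t_:b,l:rr]=m[t_:b,l:rr]
    n,lab,st,_=cv2.connectedComponentsWithStats(z); i=1+np.argmax(st[1:,4]); return [st[i,0],st[i,1],st[i,0]+st[i,2]-1,st[i,1]+st[i,3]-1],st[i,4]
G=[(F["scene"],mask(F["scene"],(40,60,20),(90,255,255),(360,150,410,205))[0]),(F["side"],mask(F["side"],(40,60,20),(90,255,255),(225,150,275,205))[0])]
print([g[1] for g in G]); 
gp=[(.031,0),(.031,.085)]
print("glass",fit(G,gp))
P=[(F[n],mask(F[n],(125,60,20),(150,255,255),roi)[0]) for n,roi in(("scene",(330,150,368,205)),("side",(260,170,300,220)))]
print("purpleA",fit(P,gp))
P=[(F[n],mask(F[n],(125,60,20),(150,255,255),roi)[0]) for n,roi in(("scene",(400,150,440,205)),("side",(205,140,240,190)))]
print("purpleB",fit(P,gp))
def both(name,prof,sel):
    print(name,fit([(F["scene"],sel[0]),(F["side"],sel[1])],prof))
both("saucer",[(.05,0),(.078,.018)],([206,177,262,222],[339,243,404,303]))
w=[(F[n],mask(F[n],(0,0,190),(180,60,255),roi)[0]) for n,roi in(("scene",(195,170,270,230)),("side",(330,235,415,310)))]
print([q[1] for q in w]);print("saucer seg",fit(w,[(.05,0),(.078,.018)]))
print("tumbler",fit([(F["scene"],[221,243,260,291]),(F["side"],[406,169,443,218])],[(.036,0),(.038,.13)]))
for nm,a,b in(("cr1",[182,242,199,262],[445,244,463,264]),("cr2",[418,213,435,231],[260,147,276,162]),("cr3",[300,162,319,177],[272,229,291,248])):
    print(nm,fit([(F["scene"],a),(F["side"],b)],[(.016,0),(.023,.03)]))
print("shaker",fit([(F["scene"],[436,145,454,168]),(F["side"],[188,150,205,176])],[(.02,0),(.018,.082)]))
print("mug ray",ray(F["scene"],(380,290)))
# scoop enlarged
for n,(l,t0,rr,b) in(("scene",(280,190,345,262)),("side",(305,165,365,240))):
    cv2.imwrite(f"pics/scoop_{n}.png",cv2.resize(F[n]["image"][t0:b,l:rr,::-1],None,fx=8,fy=8,interpolation=cv2.INTER_CUBIC))
E
```

```text
[[np.int32(373), np.int32(160), np.int32(397), np.int32(194)], [np.int32(239), np.int32(164), np.int32(260), np.int32(198)]]
glass (array([0.4937963 , 0.24036552]), array([-0.6017233 , -1.17967902,  0.63263775,  0.51711016, -2.5235912 ,
       -1.82759973,  3.08546177,  1.13947818]))
purpleA (array([0.49356621, 0.13902142]), array([-0.0554187 , -1.63971582,  1.35986476,  0.20633205, -0.393987  ,
       -0.55791245,  2.08089018,  1.09121054]))
purpleB (array([0.49142393, 0.34049307]), array([-0.35106478, -2.26139031,  1.53744776,  0.21124448, -1.81183067,
       -1.10557041,  3.90600351,  1.36574305]))
saucer (array([ 0.49078343, -0.19083688]), array([-0.12123096, -1.62842443, -1.18858431, -1.33574822, -1.35552049,
        0.60858661,  2.02706351, -2.89482665]))
[[np.int32(206), np.int32(177), np.int32(260), np.int32(222)], [np.int32(339), np.int32(243), np.int32(407), np.int32(299)]]
saucer seg (array([ 0.49490363, -0.19157019]), array([-0.41837233, -0.49726539,  0.61812441, -0.02987487,  0.04203708,
       -0.22069501,  0.30368582,  0.02819337]))
tumbler (array([ 0.73999752, -0.1654421 ]), array([-0.50234339, -1.12257076, -0.19857959,  2.02094577, -0.84904654,
       -3.44474879, -0.39323628,  3.43347999]))
cr1 (array([ 0.65422878, -0.30606697]), array([-1.68840814,  0.77146281, -0.98027534, -0.69795027, -2.01678385,
       -1.06415176,  0.11898451, -0.29319159]))
cr2 (array([0.63862027, 0.32593893]), array([-0.24951478, -1.26237872, -0.17067645, -1.26889769,  1.56683626,
       -1.44871043,  0.03585122, -1.66815305]))
cr3 (array([0.41986258, 0.03340707]), array([ 1.41249789, -1.18602718, -1.82800125,  0.51519453,  0.24209667,
       -0.7131889 , -0.13993793, -0.02391282]))
shaker (array([0.44161699, 0.43315424]), array([-0.88125872, -2.18184374,  0.10425648,  2.68181218, -1.68320336,
       -2.15250495,  0.99117704,  1.02710806]))
mug ray [0.81033779 0.16757817 0.        ]
```

View pics/scoop_scene.png

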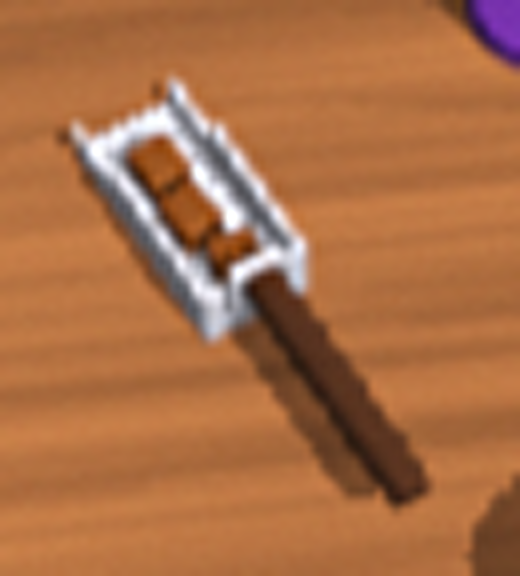

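View pics/scoop_side.png

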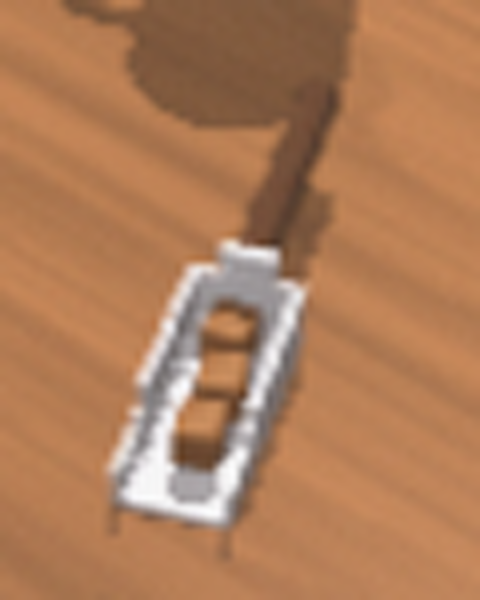

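>>> send_rows(
  plan=[
    [-1.3, 0, -1.8, 0, 1],
    [-2.6, 0.2, -3.6, 0, 1],
    [-2.6, 0.2, -3.6, 0, 1],
    [-2.6, 0.2, -3.6, 0, 1],
    [-2.6, 0.2, -3.6, 0, 1],
    [-2.6, 0.2, -3.6, 0, 1],
    [-2.6, 0.2, -3.6, 0, 1],
    [-2.6, 0.2, -3.6, 0, 1],
    [-2.6, 0.2, -3.6, 0, 1],
    [-2.6, 0.2, -3.6, 0, 1],
    [-1.3, 0, -1.8, 0, 1],
    [0, 0, 0, 0, 1],
  ],
  force=30,
)

```text
clock: 3.25
tcp_pos: [0.4931, 0.2406, 0.2275]
orientation: [-1.374, -0.909, 0.909]
contact_force: [-0.2, 0.1, -0.3]
grip_width: 0.0853
```

>>> send_rows(
  plan=[
    [0, 0, 0, 10, 1],
    [0, 0, 0, 10, 1],
    [0, 0, 0, 10, 1],
    [0, 0, 0, 10, 1],
    [0, 0, 0, 10, 1],
    [0, 0, 0, 10, 1],
    [0, 0, 0, 7.3, 1],
    [0, 0, 0, 0, 1],
  ],
)

```text
clock: 4.25
tcp_pos: [0.4913, 0.2449, 0.2273]
orientation: [-1.57, -0.002, 0.003]
contact_force: [-0.1, 0.2, -0.1]
grip_width: 0.0859
```

```bash
cat > snap.py <<'E'
import sys; from bench import r; import cv2
from scipy.spatial.transform import Rotation as R
import numpy as np
np.set_printoptions(precision=4,suppress=True)
tag=sys.argv[1]
for n in sys.argv[2:]:
    f=r.grab_frame(n); cv2.imwrite(f"pics/{n}_{tag}.png",f["image"][:,:,::-1])
o=r.get_obs(); print(o["clock"],o["tcp_pos"],o["contact_force"],o["moment"],o["grip_width"],"q",o["joints"]); print(R.from_rotvec(o["orientation"]).as_matrix())
E
python3 snap.py a wrist
```

```text
4.3 [0.4915 0.2448 0.2273] [-0.8383 -0.1152 -0.4715] [-0.0365 -0.0162  0.0195] 0.08583321027134555 q [-0.8865  0.2992  0.3808  1.8989 -0.1339  0.968  -0.4406]
[[ 1.     -0.0003 -0.0043]
 [ 0.0043  0.0003  1.    ]
 [-0.0003 -1.      0.0003]]
```

View pics/wrist_a.png

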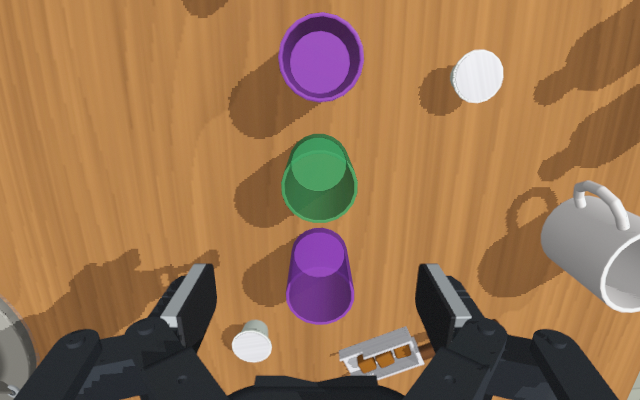

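Run:
```python
from h import *; from bench import r
f=r.grab_frame("wrist"); h=cv2.cvtColor(f["image"],cv2.COLOR_RGB2HSV)
m=cv2.inRange(h,(40,60,20),(90,255,255)); n,l,st,_=cv2.connectedComponentsWithStats(m); i=1+np.argmax(st[1:,4]); rc=[st[i,0],st[i,1],st[i,0]+st[i,2]-1,st[i,1]+st[i,3]-1]; print(rc)
print(fit([(f,rc)],[(.031,0),(.031,.085)],(.49,.24)))
m=cv2.inRange(h,(125,60,20),(150,255,255)); n,l,st,_=cv2.connectedComponentsWithStats(m)
for i in np.argsort(-st[1:,4])[:2]+1:
    rc=[st[i,0],st[i,1],st[i,0]+st[i,2]-1,st[i,1]+st[i,3]-1]; print(rc,fit([(f,rc)],[(.031,0),(.031,.085)],(.49,.24)))
print(f["cam_to_world"])
```

```text
[np.int32(281), np.int32(134), np.int32(356), np.int32(222)]
(array([0.4935545 , 0.24300431]), array([-1.01858678, -1.14350315,  1.02057177,  1.10630199]))
[np.int32(278), np.int32(12), np.int32(363), np.int32(101)] (array([0.49437019, 0.34122814]), array([-0.36953522, -0.57743412,  0.3708049 ,  0.67274488]))
[np.int32(286), np.int32(228), np.int32(353), np.int32(323)] (array([0.49515345, 0.14041951]), array([-0.86508439, -1.31160908,  0.86736776,  1.33081469]))
[[ 0.99999124  0.00345646  0.00235935  0.49054971]
 [ 0.00402981 -0.94737976 -0.32008647  0.32821338]
 [ 0.00112884  0.32009317 -0.94738539  0.35693072]
 [ 0.          0.          0.          1.        ]]
```

>>> send_rows(
  plan=[
    [0.2, 1, -0.3, 0, 1],
    [0, 3, 0, 0, 1],
    [0, 3, 0, 0, 1],
    [0, 3, 0, 0, 1],
    [0, 3, 0, 0, 1],
    [0, 2.5, 0, 0, 1],
    [0, 1.5, 0, 0, 1],
    [0, 1, 0, 0, 1],
    [0, 0, 0, 0, 1],
  ],
  force=25,
)

```text
clock: 5.48
tcp_pos: [0.4941, 0.2409, 0.047]
orientation: [-1.571, 0.0, 0.001]
contact_force: [0.4, -1.0, -0.1]
grip_width: 0.0854
```

```bash
python3 snap.py b wrist side
```

```text
5.575 [0.4946 0.2413 0.0479] [0.0862 0.1622 0.0302] [-0.0082  0.0122  0.0184] 0.08533979428305301 q [-0.7905  0.5612  0.2869  2.0147 -0.2699  0.6003 -0.321 ]
[[ 1.      0.0009 -0.0004]
 [ 0.0004  0.0006  1.    ]
 [ 0.0009 -1.      0.0006]]
```

View pics/wrist_b.png

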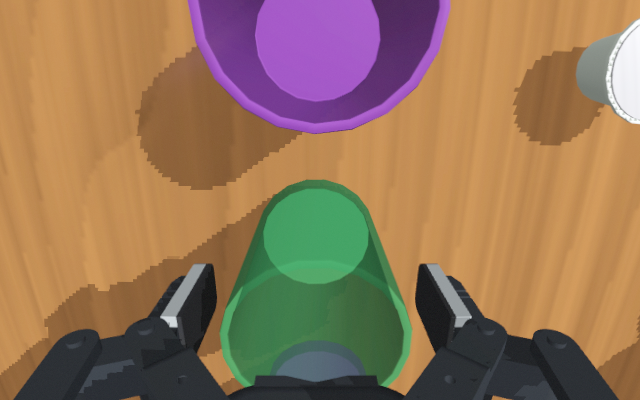

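>>> send_rows(
  plan=[
    [0, 0, 0, 0, 0.85],
    [0, 0, 0, 0, 0.78],
    [0, 0, 0, 0, 0.75],
    [0, 0, 0, 0, 0.72],
    [0, 0, 0, 0, 0.7],
    [0, 0, 0, 0, 0.65],
    [0, 0, 0, 0, 0.6],
    [0, 0, 0, 0, 0.6],
  ],
  force=25,
)

```text
clock: 6.58
tcp_pos: [0.4942, 0.2412, 0.0477]
orientation: [-1.57, -0.0, 0.0]
contact_force: [-2.0, 0.0, 6.0]
grip_width: 0.0614
```

>>> send_rows(
  plan=[
    [0, -0.5, 0, 0, 0.6],
    [0, -1, 0, 0, 0.6],
    [0, -1, 0, 0, 0.6],
    [0, -1.5, 0, 0, 0.6],
    [0, 0, 0, 0, 0.6],
  ],
)

```text
clock: 7.2
tcp_pos: [0.4951, 0.2417, 0.0889]
orientation: [-1.569, -0.002, -0.002]
contact_force: [0.9, 0.3, -0.6]
grip_width: 0.0617
```

```bash
python3 snap.py c side
```

```text
7.25 [0.4946 0.2415 0.0881] [-0.1689  0.5513 -1.7427] [ 0.0424 -0.0329 -0.0257] 0.06165469119659223 q [-0.8169  0.4956  0.3186  2.0006 -0.2398  0.6791 -0.3463]
[[ 1.      0.0014 -0.0005]
 [ 0.0005  0.001   1.    ]
 [ 0.0014 -1.      0.001 ]]
```

View pics/side_c.png

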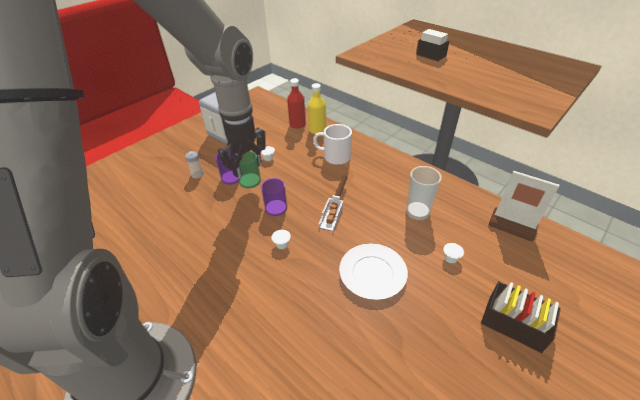

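>>> send_rows(
  plan=[
    [0, -2, 0, 0, 0.6],
    [0, -3, 0, 0, 0.6],
    [0, -2, -1, 0, 0.6],
    [0, -1, -2.5, 0, 0.6],
    [0, 0, -4, 0, 0.6],
    [0, 0, -4.5, 0, 0.6],
    [0, 0, -4.5, 0, 0.6],
    [0, 0, -4.5, 0, 0.6],
    [0, 0, -4.5, 0, 0.6],
    [0, 0, -4.5, 0, 0.6],
    [0, 0, -4.5, 0, 0.6],
    [0, 0, -4, 0, 0.6],
  ],
)

```text
clock: 8.75
tcp_pos: [0.4925, -0.1468, 0.1667]
orientation: [-1.571, 0.003, -0.0]
contact_force: [0.5, 0.5, -1.8]
grip_width: 0.0617
```

>>> send_rows(
  plan=[
    [0, 0, -3, 0, 0.6],
    [0, 0, -1.5, 0, 0.6],
    [0, 0, 0, 0, 0.6],
    [0, 0, 0, 0, 0.6],
  ],
)

```text
clock: 9.25
tcp_pos: [0.4942, -0.1875, 0.1669]
orientation: [-1.57, -0.001, 0.002]
contact_force: [-0.1, 0.9, -0.8]
grip_width: 0.0618
```

```bash
python3 snap.py d wrist scene
python3 - <<'E'
from h import *; from bench import r
print(r.recognise("wrist","saucer"))
E
```

```text
9.35 [ 0.4945 -0.1874  0.1671] [-0.0826  0.2616 -2.1692] [ 0.0095 -0.0231 -0.0034] 0.06193371112834279 q [-0.1586  0.3607  0.4988  2.0059 -0.2317  0.8298  0.4734]
[[ 1.     -0.0003 -0.0026]
 [ 0.0026  0.0008  1.    ]
 [-0.0003 -1.      0.0008]]
[{'rect': [222.8, 91.6, 410.7, 243.3], 'p': 0.62}]
```

View pics/wrist_d.png

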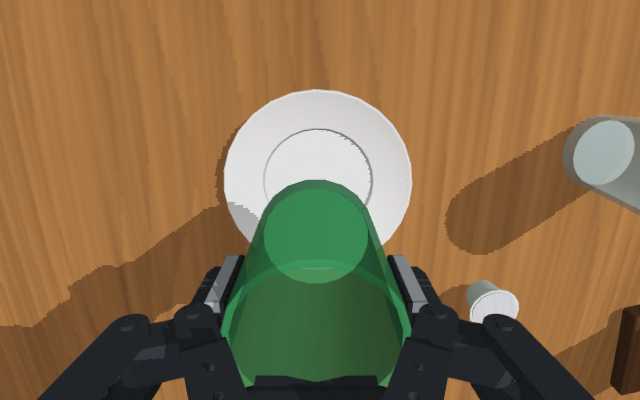

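View pics/scene_d.png

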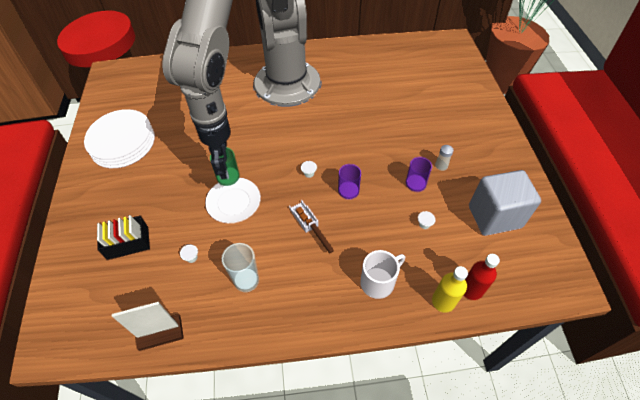

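Run:
```python
from h import *; from bench import r
f=r.grab_frame("wrist")
g=lambda v: (bb(proj(f,cyl(v[0],v[1],[(.05,0),(.078,.018)])))-np.array([223,90,412,0]))[:3]
s=least_squares(g,(.49,-.19)); print(s.x,s.fun)
print(r.get_obs()["tcp_pos"])
```

```text
[ 0.49586605 -0.19182728] [ 0.1363729  -0.02035698 -0.13674236]
[ 0.49454317 -0.18771558  0.16725241]
```

>>> send_rows(
  plan=[
    [0.1, 1, -0.4, 0, 0.6],
    [0, 2.5, 0, 0, 0.6],
    [0, 2.5, 0, 0, 0.6],
    [0, 2.5, 0, 0, 0.6],
    [0, 1.2, 0, 0, 0.6],
    [0, 0.6, 0, 0, 0.6],
    [0, 0, 0, 0, 0.6],
  ],
)

```text
clock: 10.32
tcp_pos: [0.4954, -0.193, 0.0643]
orientation: [-1.571, -0.0, 0.0]
contact_force: [0.9, 0.0, -0.6]
grip_width: 0.0613
```

>>> send_rows(
  plan=[
    [0, 0.2, 0, 0, 0.6],
    [0, 0.2, 0, 0, 0.6],
    [0, 0.2, 0, 0, 0.6],
    [0, 0.1, 0, 0, 0.6],
    [0, 0, 0, 0, 0.6],
  ],
)

```text
clock: 10.95
tcp_pos: [0.4953, -0.1928, 0.0572]
orientation: [-1.571, -0.0, 0.0]
contact_force: [0.3, -0.1, -1.0]
grip_width: 0.0618
```

>>> send_rows(
  plan=[
    [0, 0.1, 0, 0, 0.6],
    [0, 0.1, 0, 0, 0.6],
    [0, 0.1, 0, 0, 0.6],
    [0, 0, 0, 0, 0.6],
  ],
)

```text
clock: 11.45
tcp_pos: [0.4953, -0.1929, 0.0542]
orientation: [-1.571, -0.0, 0.0]
contact_force: [0.6, 0.1, -0.7]
grip_width: 0.0617
```

>>> send_rows(
  plan=[
    [0, 0.1, 0, 0, 0.6],
    [0, 0.05, 0, 0, 0.6],
    [0, 0, 0, 0, 0.6],
  ],
)

```text
clock: 11.82
tcp_pos: [0.4953, -0.1929, 0.0528]
orientation: [-1.571, -0.0, 0.0]
contact_force: [-0.0, 0.1, -0.6]
grip_width: 0.0616
```

```bash
python3 snap.py e side scene; python3 -c "
import cv2
a=cv2.imread('pics/side_e.png')[200:320,310:440];cv2.imwrite('pics/e1.png',cv2.resize(a,None,fx=4.5,fy=4.5,interpolation=2))"
```

```text
11.925 [ 0.4953 -0.1929  0.0528] [ 0.1414  0.4357 -0.8736] [0.0336 0.0872 0.0055] 0.061667675932056076 q [-0.0563  0.547   0.3959  2.0619 -0.3639  0.5989  0.5917]
[[ 1.      0.     -0.0003]
 [ 0.0003  0.      1.    ]
 [ 0.     -1.      0.    ]]
```

View pics/e1.png

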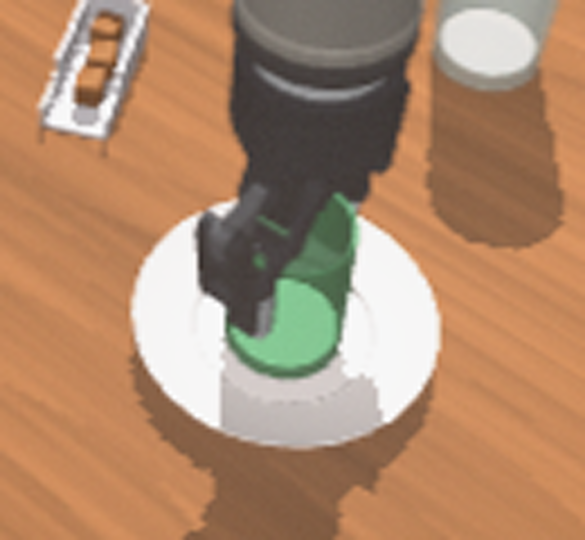

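>>> send_rows(
  plan=[
    [0, 0.1, 0, 0, 0.6],
    [0, 0.1, 0, 0, 0.6],
    [0, 0, 0, 0, 0.6],
  ],
)

```text
clock: 12.3
tcp_pos: [0.4953, -0.1929, 0.0526]
orientation: [-1.569, -0.0, -0.0]
contact_force: [-6.7, 4.5, 24.3]
grip_width: 0.0617
```

>>> send_rows(
  plan=[
    [0, 0.1, 0, 0, 0.6],
    [0, 0.05, 0, 0, 0.6],
    [0, 0, 0, 0, 0.6],
  ],
)

```text
clock: 12.68
tcp_pos: [0.4954, -0.1929, 0.0525]
orientation: [-1.568, -0.001, -0.001]
contact_force: [-12.4, 6.2, 41.6]
grip_width: 0.0617
```

>>> send_rows(
  plan=[
    [0, -0.2, 0, 0, 0.6],
    [0, -0.1, 0, 0, 0.6],
    [0, 0, 0, 0, 0.6],
  ],
)

```text
clock: 13.05
tcp_pos: [0.4955, -0.1929, 0.0527]
orientation: [-1.571, -0.0, -0.0]
contact_force: [-2.8, 0.7, 10.5]
grip_width: 0.0618
```

>>> send_rows(
  plan=[
    [0, -0.05, 0, 0, 0.7],
    [0, 0, 0, 0, 0.73],
    [0, 0, 0, 0, 0.76],
    [0, 0, 0, 0, 0.82],
    [0, 0, 0, 0, 0.9],
    [0, 0, 0, 0, 1],
    [0, 0, 0, 0, 1],
  ],
)

```text
clock: 13.92
tcp_pos: [0.4953, -0.1929, 0.0528]
orientation: [-1.571, -0.0, 0.0]
contact_force: [-0.1, 1.2, -0.0]
grip_width: 0.0855
```

```bash
python3 snap.py f side wrist; python3 -c "
import cv2
a=cv2.imread('pics/side_f.png')[200:320,310:440];cv2.imwrite('pics/f1.png',cv2.resize(a,None,fx=4.5,fy=4.5,interpolation=2))"
```

```text
14.025 [ 0.4954 -0.1929  0.0528] [ 0.5151 -0.9676  0.9879] [-0.0222  0.0318  0.0007] 0.08530027206684641 q [-0.0563  0.547   0.3959  2.0619 -0.3639  0.5988  0.5917]
[[ 1.      0.0001 -0.0003]
 [ 0.0003  0.      1.    ]
 [ 0.0001 -1.      0.    ]]
```

View pics/f1.png

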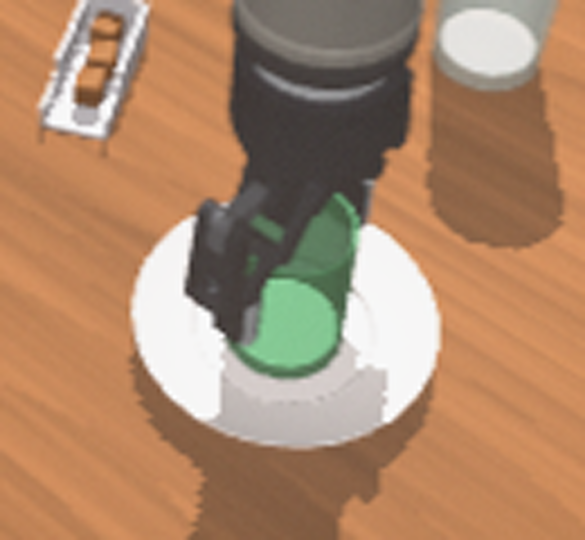

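View pics/wrist_f.png

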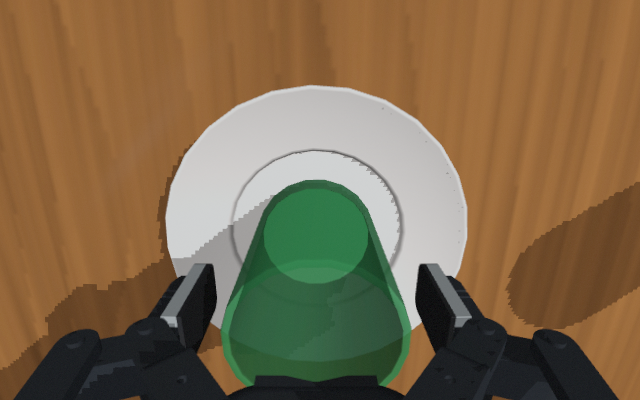

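>>> send_rows(
  plan=[
    [0, -1.5, 0, 0, 1],
    [0, -3, 0, 0, 1],
    [0, -4, 0, 0, 1],
    [0, -4, 0, 0, 1],
    [0, -2, 0, 0, 1],
    [0, -1, 0, 0, 1],
  ],
)

```text
clock: 14.78
tcp_pos: [0.4958, -0.1931, 0.2098]
orientation: [-1.571, -0.002, -0.002]
contact_force: [-0.2, 0.2, -0.9]
grip_width: 0.0853
```

```bash
python3 snap.py g wrist scene
python3 - <<'E'
from h import *; from bench import r
S=r.grab_frame("scene");D=r.grab_frame("side")
print("hend",ray(S,(331.4,250.5),.036),ray(D,(346,176.5),.036))
print("hstart",ray(S,(313,225),.036),ray(D,(338,195),.036))
print("lip",ray(D,(319.4,226.3),.003),ray(D,(333.8,230),.003))
w=r.grab_frame("wrist"); print(fit([(w,[0,0,0,0])],[(.031,0)])[0] if 0 else "")
E
```

```text
14.875 [ 0.4957 -0.193   0.2089] [-0.6568 -0.3598 -0.1802] [-0.0373  0.0573 -0.0369] 0.08531676510205334 q [-0.1831  0.3074  0.5339  1.9644 -0.1958  0.9179  0.45  ]
[[ 1.      0.0019 -0.0004]
 [ 0.0004 -0.0001  1.    ]
 [ 0.0019 -1.     -0.0001]]
hend [0.702942   0.05926638 0.036     ] [0.69195195 0.05190388 0.036     ]
hstart [0.6215779  0.02145605 0.036     ] [0.61742584 0.01862761 0.036     ]
lip [5.20951441e-01 4.84048362e-05 3.00000000e-03] [ 0.53606101 -0.03682656  0.003     ]
```

View pics/wrist_g.png

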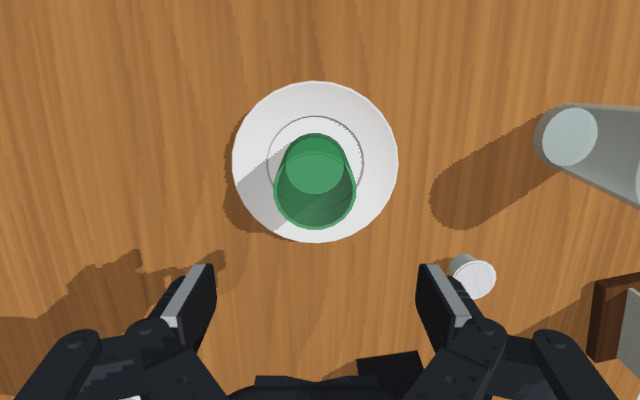

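>>> send_rows(
  plan=[
    [1.2, 0, 1.5, 0, 1],
    [2.6, 0, 3.3, 0, 1],
    [2.6, 0, 3.3, 0, 1],
    [2.6, 0, 3.3, 0, 1],
    [2.6, 0, 3.3, 0, 1],
    [2.6, 0, 3.3, 0, 1],
    [2.6, 0, 3.3, 0, 1],
    [2.4, 0, 3.3, 0, 1],
    [0, 0, 0, -8, 1],
    [0, 0, 0, -10.6, 1],
    [0, 0, 0, -10.6, 1],
    [0, 0, 0, -10.6, 1],
  ],
)

```text
clock: 16.52
tcp_pos: [0.6871, 0.0552, 0.2065]
orientation: [-1.499, -0.548, 0.551]
contact_force: [-0.2, 0.5, -0.1]
grip_width: 0.0855
```

>>> send_rows(
  plan=[
    [0, 0, 0, -10.6, 1],
    [0, 0, 0, -10.6, 1],
    [0, 0, 0, -10.6, 1],
    [0, 0, 0, -10.6, 1],
    [0, 0, 0, -10.6, 1],
    [0, 0, 0, -10.6, 1],
    [0, 0, 0, -10.6, 1],
    [0, 0, 0, 0, 1],
  ],
)

```text
clock: 17.52
tcp_pos: [0.6871, 0.0546, 0.2068]
orientation: [-0.979, -1.51, 1.51]
contact_force: [-0.7, -0.4, -0.2]
grip_width: 0.0852
```

```bash
python3 snap.py i wrist scene side
```

```text
17.675 [0.6872 0.0539 0.2072] [0.1026 0.4132 0.8951] [-0.0102  0.0469  0.0071] 0.08525381295477048 q [-0.1529  0.5343 -0.0226  1.5517  0.0127  1.0565  1.8086]
[[-0.4045 -0.0008 -0.9145]
 [ 0.9145  0.0003 -0.4045]
 [ 0.0006 -1.      0.0006]]
```

View pics/wrist_i.png

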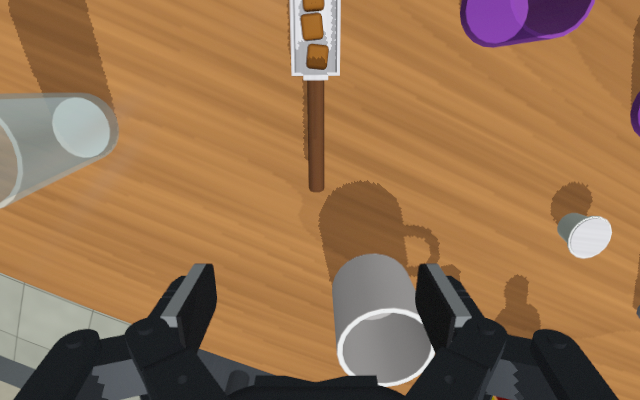

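Run:
```python
from h import *; from bench import r
f=r.grab_frame("wrist"); p=r.get_obs()["tcp_pos"]
a=ray(f,(316.3,191),.036-.007);a2=ray(f,(316.3,185),.036); b=ray(f,(315.2,80),.036)
d=a2-b; print(a,a2,b,np.degrees(np.arctan2(d[1],d[0])),np.linalg.norm(d))
X=np.array([-.4045,.9145,0]);Z=np.array([-.9145,-.4045,0])
for q in(a,a2,b): print((q-p)@X*100,(q-p)@Z*100)
```

```text
[0.70252184 0.06250007 0.029     ] [0.69532957 0.0593048  0.036     ] [0.61409627 0.02236617 0.036     ] 24.45237455750273 0.08923738536130799
0.18058286884121785 -1.754963476839941
0.1793030923576636 -0.9679810530784354
0.08715217391009816 7.954971550647954
```

>>> send_rows(
  plan=[
    [0.15, 1.5, -0.3, 0, 1],
    [0, 3, 0, 0, 0.8],
    [0, 3, 0, 0, 0.6],
    [0, 3, 0, 0, 0.6],
    [0, 3, 0, 0, 0.6],
    [0, 2.5, 0, 0, 0.6],
    [0, 1.3, 0, 0, 0.6],
    [0, 0.7, 0, 0, 0.6],
    [0, 0, 0, 0, 0.6],
  ],
  force=20,
)

```text
clock: 18.85
tcp_pos: [0.6895, 0.0559, 0.0278]
orientation: [-0.981, -1.511, 1.511]
contact_force: [-0.0, -1.0, 0.5]
grip_width: 0.0514
```

```bash
python3 snap.py j wrist side
```

```text
18.95 [0.6901 0.0559 0.0287] [-0.5123 -0.2168  0.0363] [0.0204 0.0258 0.0124] 0.051011282232929146 q [-0.1526  0.7417 -0.0267  1.6457  0.0265  0.753   1.7983]
[[-0.407   0.0015 -0.9134]
 [ 0.9134  0.0002 -0.407 ]
 [-0.0004 -1.     -0.0015]]
```

View pics/wrist_j.png

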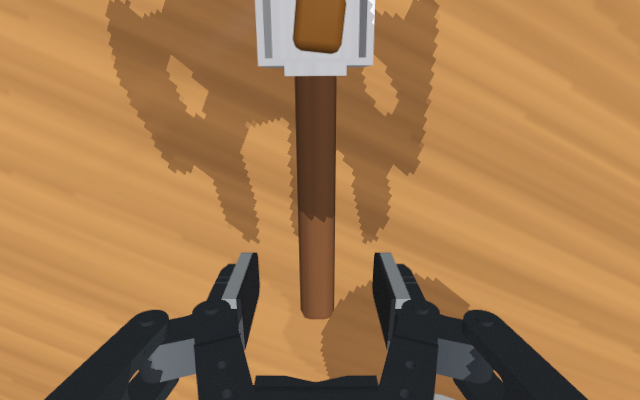

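>>> send_rows(
  plan=[
    [0, 0.2, 0, 0, 0.4],
    [0, 0, 0, 0, 0.25],
    [0, 0, 0, 0, 0.18],
    [0, 0, 0, 0, 0.1],
    [0, 0, 0, 0, 0.05],
    [0, 0, 0, 0, 0.05],
  ],
  force=20,
)

```text
clock: 19.7
tcp_pos: [0.6895, 0.0558, 0.0259]
orientation: [-0.981, -1.511, 1.511]
contact_force: [0.2, -0.5, 0.6]
grip_width: 0.0133
```

>>> send_rows(
  plan=[
    [0, -0.5, 0, 0, 0.05],
    [0, -0.5, 0, 0, 0.05],
    [0, -0.5, 0, 0, 0.05],
    [0, 0, 0, 0, 0.05],
  ],
  force=20,
)

```text
clock: 20.2
tcp_pos: [0.6897, 0.0559, 0.0414]
orientation: [-0.982, -1.512, 1.51]
contact_force: [0.4, 0.1, -1.9]
grip_width: 0.0135
```

```bash
python3 snap.py k wrist side; python3 -c "
import cv2
a=cv2.imread('pics/side_k.png')[130:250,290:410];cv2.imwrite('pics/k1.png',cv2.resize(a,None,fx=5,fy=5,interpolation=2))"
```

```text
20.3 [0.6893 0.0558 0.0408] [ 0.2699  0.4758 -2.0421] [ 0.0483 -0.1704 -0.0209] 0.013184827491380722 q [-0.1525  0.7252 -0.0269  1.6435  0.0254  0.7732  1.7992]
[[-0.4071  0.     -0.9134]
 [ 0.9134  0.0001 -0.4071]
 [ 0.0001 -1.     -0.    ]]
```

View pics/k1.png

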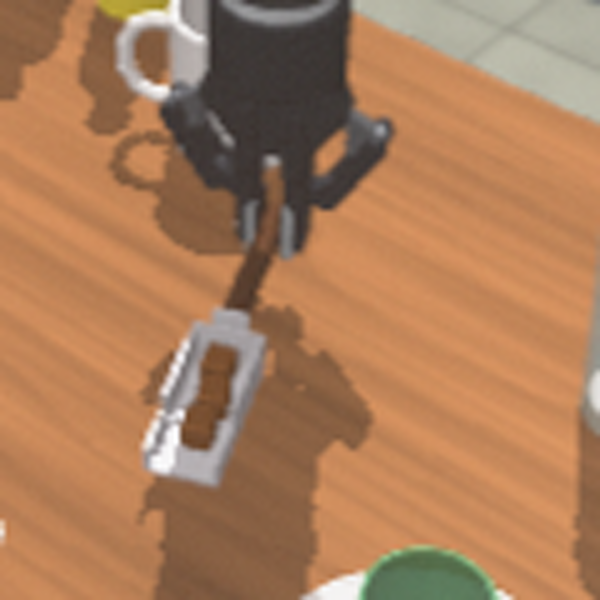

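View pics/wrist_k.png

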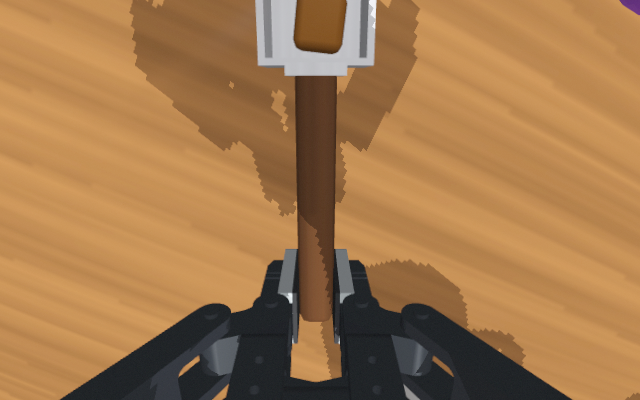

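>>> send_rows(
  plan=[
    [0, 0.5, 0, 0, 0.1],
    [0, 0.3, 0, 0, 0.13],
    [0, 0, 0, 0, 0.14],
    [0, 0, 0, 0, 0.145],
  ],
)

```text
clock: 20.8
tcp_pos: [0.6893, 0.0558, 0.0327]
orientation: [-0.981, -1.511, 1.511]
contact_force: [0.8, -0.3, -2.2]
grip_width: 0.0133
```

>>> send_rows(
  plan=[
    [0, 0, 0, 0, 0.15],
    [0, 0, 0, 0, 0.15],
  ],
)

```text
clock: 21.05
tcp_pos: [0.6894, 0.0558, 0.0329]
orientation: [-0.981, -1.511, 1.511]
contact_force: [-0.1, -0.5, -1.5]
grip_width: 0.0135
```

>>> send_rows(
  plan=[
    [0, 0, 0, 0, 0.154],
    [0, 0, 0, 0, 0.154],
  ],
)

```text
clock: 21.3
tcp_pos: [0.6894, 0.0558, 0.0328]
orientation: [-0.981, -1.511, 1.511]
contact_force: [-0.9, -1.0, -0.8]
grip_width: 0.0137
```

```bash
python3 snap.py l wrist
```

```text
21.35 [0.6894 0.0558 0.0328] [ 0.2756  0.5172 -1.5213] [ 0.0417 -0.2023 -0.0177] 0.013232338724721404 q [-0.1525  0.7359 -0.0268  1.6453  0.0261  0.7607  1.7987]
[[-0.4071  0.     -0.9134]
 [ 0.9134  0.     -0.4071]
 [-0.     -1.     -0.    ]]
```

View pics/wrist_l.png

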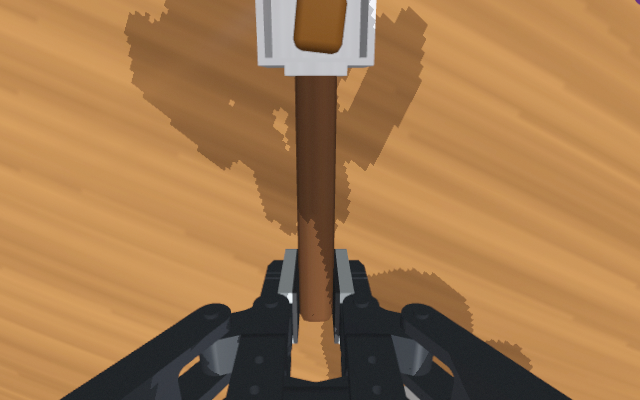

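Still held level; continue opening in tiny steps.

>>> send_rows(
  plan=[
    [0, 0, 0, 0, 0.158],
    [0, 0, 0, 0, 0.158],
  ],
)

```text
clock: 21.6
tcp_pos: [0.6893, 0.0558, 0.0328]
orientation: [-0.981, -1.511, 1.511]
contact_force: [-0.8, 0.3, -0.9]
grip_width: 0.0132
```

>>> send_rows(
  plan=[
    [0, 0, 0, 0, 0.162],
    [0, 0, 0, 0, 0.162],
  ],
)

```text
clock: 21.85
tcp_pos: [0.6893, 0.0558, 0.0329]
orientation: [-0.981, -1.511, 1.511]
contact_force: [0.6, 0.4, -0.3]
grip_width: 0.0139
```

>>> send_rows(
  plan=[
    [0, 0, 0, 0, 0.166],
    [0, 0, 0, 0, 0.166],
  ],
)

```text
clock: 22.1
tcp_pos: [0.6895, 0.0558, 0.033]
orientation: [-0.981, -1.511, 1.511]
contact_force: [-0.4, 0.2, 0.2]
grip_width: 0.0142
```

```bash
python3 snap.py m wrist
```

```text
22.15 [0.6895 0.0558 0.033 ] [-0.227  -0.1921  0.3958] [ 0.0505  0.0174 -0.0235] 0.01458863762499853 q [-0.1526  0.7358 -0.0268  1.6452  0.0261  0.7607  1.7987]
[[-0.4071  0.0003 -0.9134]
 [ 0.9134  0.     -0.4071]
 [-0.0001 -1.     -0.0003]]
```

View pics/wrist_m.png

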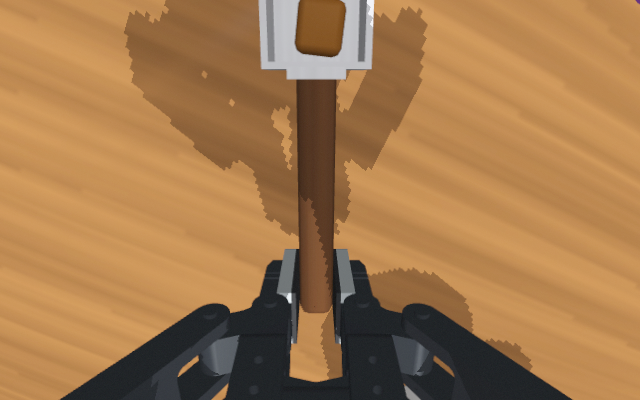

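>>> send_rows(
  plan=[
    [0, 0.6, 0, 0, 0.166],
    [0, 0, 0, 0, 0.15],
    [0, 0, 0, 0, 0.16],
    [0, 0, 0, 0, 0.16],
    [0, -0.4, 0, 0, 0.16],
    [0, -0.4, 0, 0, 0.16],
    [0, -0.4, 0, 0, 0.16],
    [0, -0.4, 0, 0, 0.16],
    [0, -0.4, 0, 0, 0.16],
    [0, 0, 0, 0, 0.16],
  ],
)

```text
clock: 23.4
tcp_pos: [0.6897, 0.0559, 0.0473]
orientation: [-0.982, -1.512, 1.51]
contact_force: [0.1, -0.2, -0.1]
grip_width: 0.0136
```

```bash
cat > k.py <<'E'
import sys,cv2
n,tag,l,t,w,h=sys.argv[1],sys.argv[2],*map(int,sys.argv[3:7])
a=cv2.imread(f'pics/{n}_{tag}.png')[t:t+h,l:l+w];cv2.imwrite(f'pics/{n}_{tag}_c.png',cv2.resize(a,None,fx=5,fy=5,interpolation=2))
E
python3 snap.py n wrist side; python3 k.py side n 290 130 120 120
```

```text
23.5 [0.6896 0.0559 0.0469] [ 0.1687  0.1498 -0.322 ] [ 0.0468 -0.1464 -0.0043] 0.013427926982455658 q [-0.1525  0.7173 -0.0269  1.6415  0.025   0.7827  1.7996]
[[-0.4072  0.0005 -0.9134]
 [ 0.9134  0.0002 -0.4072]
 [-0.     -1.     -0.0005]]
```

View pics/wrist_n.png

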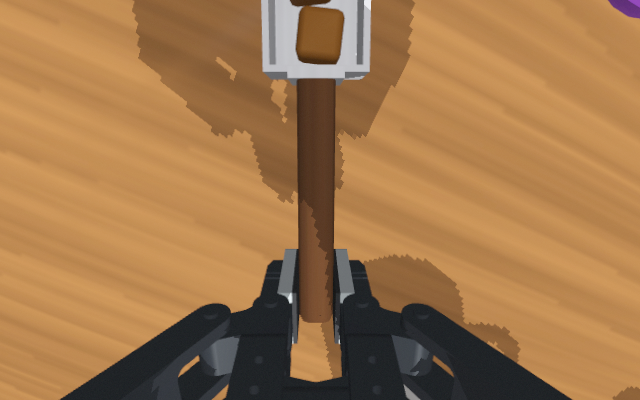

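View pics/side_n_c.png

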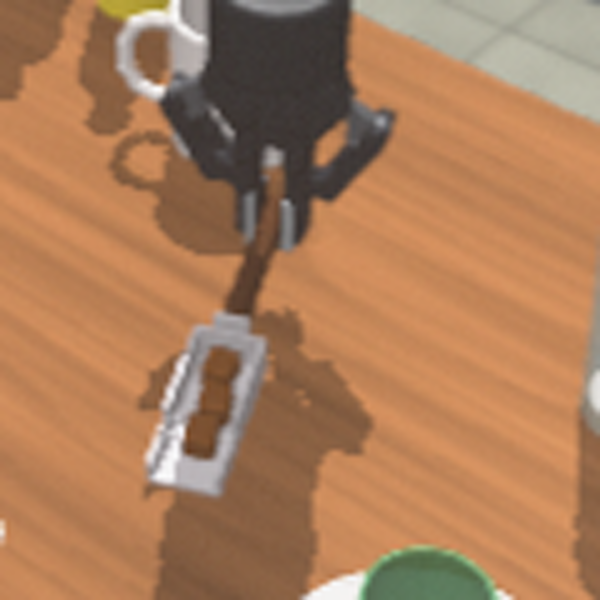

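>>> send_rows(
  plan=[
    [0, -0.5, 0.1, 0, 0.16],
    [0, -0.5, 0.15, 0, 0.16],
    [0, -0.5, 0.2, 0, 0.16],
    [0, -0.5, 0.2, 0, 0.16],
    [0, -0.5, 0.25, 0, 0.16],
    [0, -0.5, 0.25, 0, 0.16],
    [0, -0.5, 0.3, 0, 0.16],
    [0, -0.5, 0.3, 0, 0.16],
    [0, 0, 0, 0, 0.16],
  ],
)

```text
clock: 24.62
tcp_pos: [0.6734, 0.0485, 0.0874]
orientation: [-0.982, -1.511, 1.511]
contact_force: [-0.4, 0.5, -0.8]
grip_width: 0.0135
```

```bash
python3 snap.py o wrist side; python3 k.py side o 290 130 120 120
```

```text
24.725 [0.6736 0.0487 0.087 ] [-0.0915 -0.2559 -0.2839] [-0.0464 -0.1422  0.0313] 0.013793228515978782 q [-0.1449  0.6438 -0.0281  1.6711  0.0229  0.8265  1.8073]
[[-0.4072  0.0006 -0.9134]
 [ 0.9134  0.0001 -0.4072]
 [-0.0001 -1.     -0.0005]]
```

View pics/wrist_o.png

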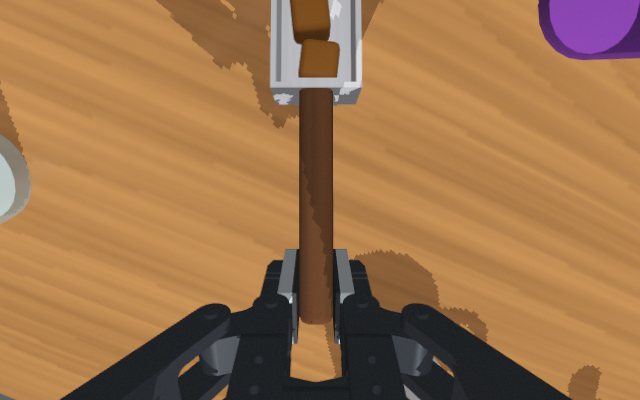

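View pics/side_o_c.png

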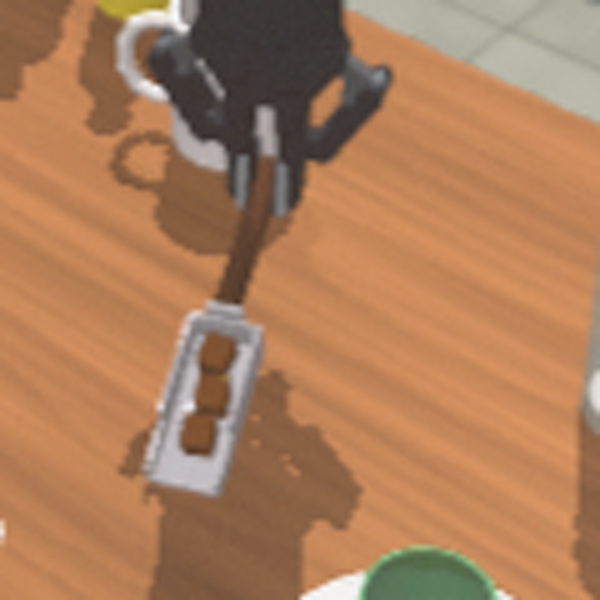

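>>> send_rows(
  plan=[
    [0, -0.5, 0.3, 0, 0.16],
    [0, -0.5, 0.3, 0, 0.16],
    [0, -0.4, 0.3, 0, 0.16],
    [0, 0, 0, 0, 0.16],
    [0, 0, 0, 0, 0.12],
    [0, 0, 0, 0, 0.05],
    [0, 0, 0, 0, 0.05],
    [0, -0.5, 0, 0, 0.05],
    [0, -0.5, 0, 0, 0.05],
    [0, 0, 0, 0, 0.05],
  ],
  force=50,
)

```text
clock: 25.98
tcp_pos: [0.6657, 0.0451, 0.1116]
orientation: [-0.982, -1.512, 1.51]
contact_force: [0.5, -0.0, -1.4]
grip_width: 0.0128
```

```bash
python3 snap.py p wrist side scene; python3 k.py side p 290 130 120 120
python3 - <<'E'
from h import *; from bench import r
gp=[(.031,.005),(.031,.09)]
L=[]
for n,roi in(("scene",(190,140,280,230)),("side",(320,200,420,310))):
    f=r.grab_frame(n);h=cv2.cvtColor(f["image"],cv2.COLOR_RGB2HSV); m=cv2.inRange(h,(40,40,20),(90,255,255)); z=np.zeros_like(m); l,t_,rr,b=roi; z[t_:b,l:rr]=m[t_:b,l:rr]
    k,lab,st,_=cv2.connectedComponentsWithStats(z); i=1+np.argmax(st[1:,4]); L.append((f,[st[i,0],st[i,1],st[i,0]+st[i,2]-1,st[i,1]+st[i,3]-1]))
print([l[1] for l in L],fit(L,gp,(.5,-.19)))
E
```

```text
26.125 [0.6651 0.045  0.1108] [-0.426   0.2553 -1.4763] [ 0.0703 -0.1246 -0.0799] 0.012598067004649712 q [-0.1409  0.6025 -0.0285  1.6819  0.0214  0.8576  1.8117]
[[-0.4071 -0.     -0.9134]
 [ 0.9134 -0.     -0.4071]
 [ 0.     -1.      0.    ]]
[[np.int32(217), np.int32(175), np.int32(243), np.int32(210)], [np.int32(360), np.int32(239), np.int32(389), np.int32(283)]] (array([ 0.49536871, -0.19233529]), array([-0.36999758, -0.81643789,  1.47497142,  0.30294696, -0.48213019,
       -0.57404781,  1.27628415,  0.80820644]))
```

View pics/wrist_p.png

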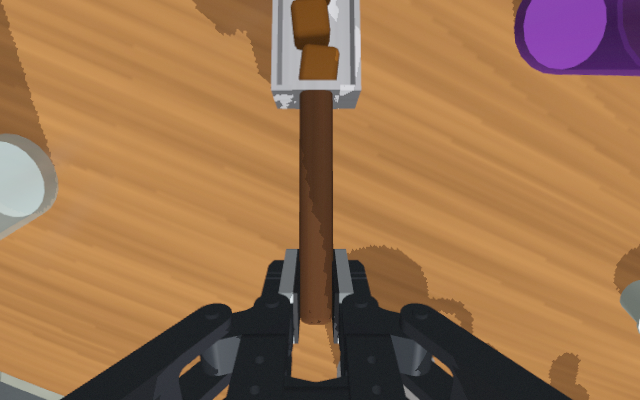

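View pics/side_p_c.png

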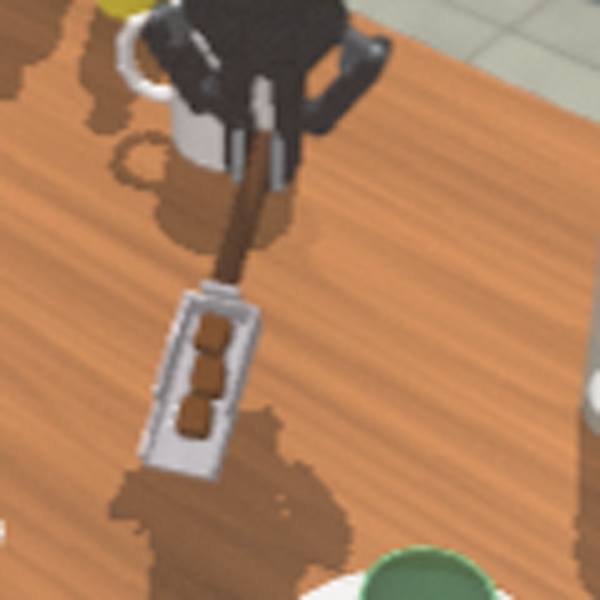

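```bash
cat > scp.py <<'E'
from h import *
from scipy.spatial.transform import Rotation as R
# scoop model: pose from TCP pose, pitch th, grip x-station s
def spts(o,th,s,pts):
    M=R.from_rotvec(o["orientation"]).as_matrix(); X=M[:,0];Z=M[:,2];up=-M[:,1]
    g=np.array(o["tcp_pos"])+0.005*up
    # scoop axes: +x (to handle) level = -Z ; pitch down by th: pan lower
    ex=-Z*np.cos(th)+up*np.sin(th); ez=up*np.cos(th)+Z*np.sin(th); ey=np.cross(ez,ex)
    P=np.asarray(pts,float); 
    return g+np.outer(P[:,0]-s,ex)+np.outer(P[:,1],ey)+np.outer(P[:,2]-.029,ez)
E
python3 - <<'E'
from scp import *; from bench import r
o=r.get_obs(); f=r.grab_frame("side"); w=r.grab_frame("wrist"); s3=r.grab_frame("scene")
lip=[(-.045,.02,.003),(-.045,-.02,.003)]
rear=[(.045,.02,.026),(.045,-.02,.026)]
hend=[(.145,0,.036)]
for th in(20,24,28,32):
    for s in(.132,):
        t=np.radians(th); print(th,proj(f,spts(o,t,s,lip)).round(1).tolist(),"rear",proj(f,spts(o,t,s,rear)).round(1).tolist(),"wrist rear",proj(w,spts(o,t,s,rear)).round(0).tolist(),proj(w,spts(o,t,s,hend)).round(0).tolist())
E
python3 - <<'E'
import cv2
a=cv2.imread('pics/scene_p.png')[170:260,270:350];cv2.imwrite('pics/p2.png',cv2.resize(a,None,fx=6,fy=6,interpolation=2))
E
```

```text
20 [[317.3, 220.9], [332.2, 224.3]] rear [[326.2, 186.5], [340.9, 189.5]] wrist rear [[360.0, 81.0], [266.0, 81.0]] [[313.0, 326.0]]
24 [[318.2, 222.0], [333.0, 225.4]] rear [[326.5, 187.5], [341.2, 190.5]] wrist rear [[358.0, 86.0], [268.0, 86.0]] [[313.0, 325.0]]
28 [[319.2, 222.8], [333.8, 226.2]] rear [[326.8, 188.3], [341.5, 191.3]] wrist rear [[357.0, 92.0], [270.0, 92.0]] [[313.0, 325.0]]
32 [[320.2, 223.3], [334.6, 226.6]] rear [[327.2, 189.0], [341.8, 192.0]] wrist rear [[355.0, 99.0], [271.0, 99.0]] [[313.0, 324.0]]
```

View pics/p2.png

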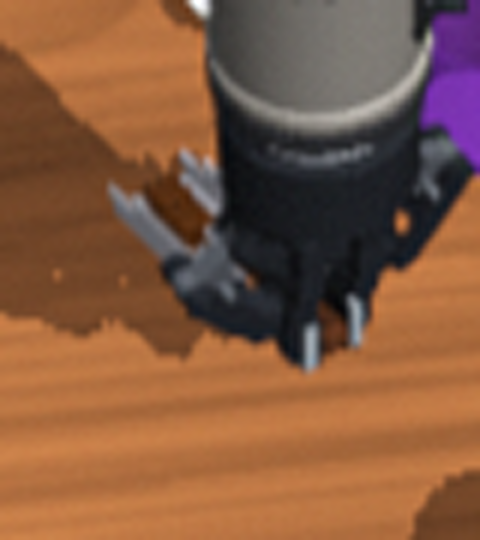

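>>> send_rows(
  plan=[
    [-0.3, -0.6, 0.2, 0, 0.05],
    [-0.6, -1.2, 0.5, 0, 0.05],
    [-1.2, -1.6, 1, 0, 0.05],
    [-1.4, -1.8, 1.3, 0, 0.05],
    [-1.4, -1.8, 1.3, 0, 0.05],
    [-1.4, -1.6, 1.3, 0, 0.05],
    [-1.4, -1.4, 1.3, 0, 0.05],
    [-1.4, -1.4, 1.3, 0, 0.05],
    [-1.4, -1.2, 1.3, 0, 0.05],
    [-1.4, -1, 1.3, 0, 0.05],
    [-1.2, -0.8, 1.1, 0, 0.05],
    [-0.9, -0.4, 0.9, 0, 0.05],
  ],
)

```text
clock: 27.88
tcp_pos: [0.605, -0.1361, 0.2592]
orientation: [-0.981, -1.511, 1.511]
contact_force: [-0.2, -0.1, -1.5]
grip_width: 0.013
```

>>> send_rows(
  plan=[
    [-0.5, -0.1, 0.5, 0, 0.05],
    [-0.3, 0, 0.3, 0, 0.05],
    [0, 0, 0, 0, 0.05],
  ],
)

```text
clock: 28.25
tcp_pos: [0.601, -0.1453, 0.2594]
orientation: [-0.98, -1.511, 1.511]
contact_force: [0.3, -0.1, -1.6]
grip_width: 0.0129
```

```bash
python3 snap.py q wrist side scene; python3 k.py side q 310 140 130 120;python3 k.py scene q 180 130 130 110
```

```text
28.4 [ 0.6013 -0.1448  0.2596] [-0.2302  0.5774 -2.3683] [ 0.0684 -0.1032 -0.0029] 0.012889135725361624 q [ 0.1251  0.3717  0.0139  1.6821 -0.0061  1.0881  2.1319]
[[-0.408  -0.0003 -0.913 ]
 [ 0.913   0.0004 -0.408 ]
 [ 0.0004 -1.      0.0001]]
```

View pics/wrist_q.png

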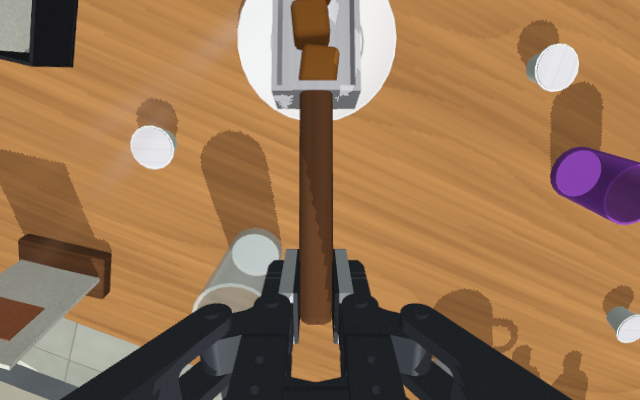

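View pics/side_q_c.png

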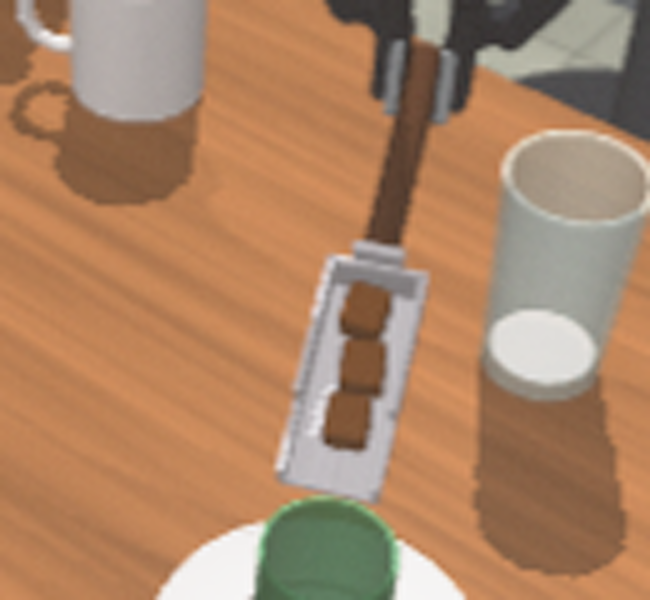

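View pics/scene_q_c.png

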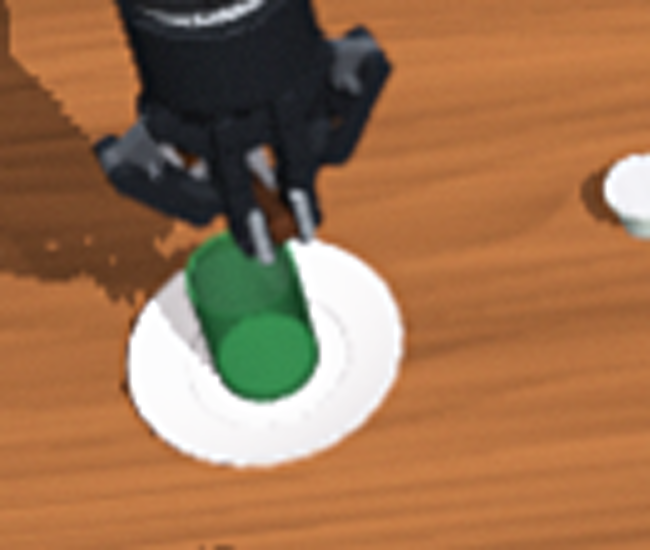

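Run:
```python
from scp import *; from bench import r
o=r.get_obs(); f=r.grab_frame("side")
lip=[(-.045,.02,.003),(-.045,-.02,.003)]
for th in(22,25,28,31):
    t=np.radians(th); P=spts(o,t,.132,lip); print(th,proj(f,P).round(1).tolist(),P.mean(0))
```

```text
22 [[365.0, 234.6], [385.3, 239.2]] [ 0.46035912 -0.20775359  0.17416101]
25 [[365.3, 235.4], [385.4, 240.0]] [ 0.46487037 -0.20573375  0.16620536]
28 [[365.7, 236.0], [385.5, 240.6]] [ 0.46975563 -0.20354692  0.1585193 ]
31 [[366.1, 236.3], [385.7, 240.8]] [ 0.4750015  -0.20119908  0.1511239 ]
```

>>> send_rows(
  plan=[
    [0, 0, 0, 0, 0.12],
    [0, 0, 0, 0, 0.155],
    [0, 0, 0, 0, 0.159],
    [0, 0, 0, 0, 0.159],
  ],
  force=20,
)

```text
clock: 28.95
tcp_pos: [0.6012, -0.1455, 0.2598]
orientation: [-0.981, -1.511, 1.511]
contact_force: [-0.1, 0.9, -1.8]
grip_width: 0.0138
```

```bash
python3 snap.py r side;  python3 k.py side r 310 140 130 120
```

```text
29.0 [ 0.6012 -0.1455  0.2598] [ 0.3094  0.2956 -1.5997] [ 0.0122 -0.0871  0.0129] 0.013935872873999191 q [ 0.1257  0.3714  0.0145  1.6821 -0.006   1.0882  2.132 ]
[[-0.407  -0.     -0.9134]
 [ 0.9134  0.     -0.407 ]
 [ 0.     -1.     -0.    ]]
```

View pics/side_r_c.png

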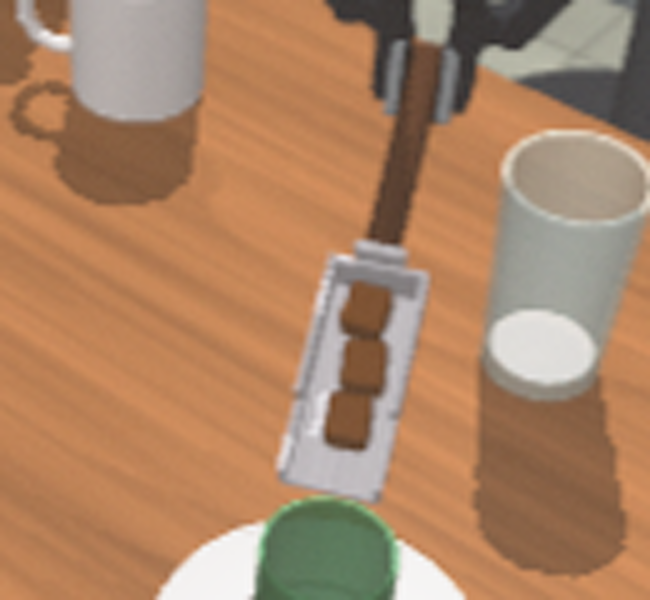

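>>> send_rows(
  plan=[
    [0, 0, 0, 0, 0.161],
    [0, 0, 0, 0, 0.161],
  ],
)

```text
clock: 29.25
tcp_pos: [0.6012, -0.1456, 0.2598]
orientation: [-0.981, -1.511, 1.511]
contact_force: [0.9, 0.3, -1.6]
grip_width: 0.0138
```

```bash
python3 snap.py s wrist
```

```text
29.3 [ 0.6012 -0.1456  0.2598] [ 0.9762  0.7677 -0.9341] [ 0.0588 -0.1435 -0.0284] 0.014143046283528117 q [ 0.1256  0.3714  0.0145  1.6821 -0.0059  1.0882  2.132 ]
[[-0.407  -0.     -0.9134]
 [ 0.9134 -0.     -0.407 ]
 [-0.     -1.      0.    ]]
```

View pics/wrist_s.png

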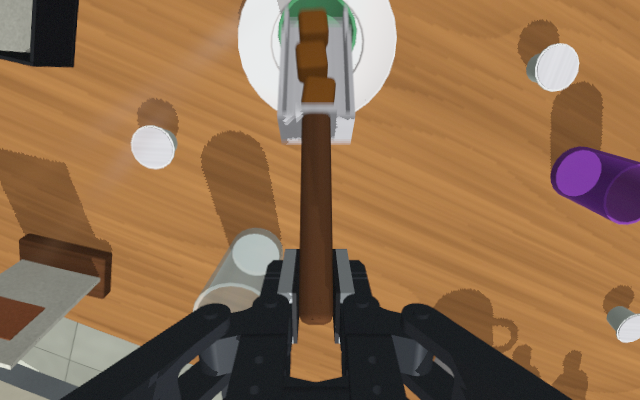

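>>> send_rows(
  plan=[
    [0, 0, 0, 0, 0.12],
  ],
  force=40,
)

```text
clock: 29.42
tcp_pos: [0.6012, -0.1455, 0.2598]
orientation: [-0.981, -1.511, 1.511]
contact_force: [-0.4, 0.8, -0.3]
grip_width: 0.0133
```

```bash
python3 snap.py t wrist side; python3 k.py side t 310 140 130 120
python3 - <<'E'
from scp import *; from bench import r
o=r.get_obs(); w=r.grab_frame("wrist"); f=r.grab_frame("side")
for th in(34,38,42,46,50):
    t=np.radians(th); print(th,"rear",proj(w,spts(o,t,.132,[(.045,.02,.026),(.045,-.02,.026),(.045,.02,0),(-.045,.02,.003),(-.045,-.02,.003)])).round(0).tolist(),proj(f,spts(o,t,.132,[(-.045,.02,.003),(-.045,-.02,.003)])).round(1).tolist(),spts(o,t,.132,[(-.045,0,.003)]))
E
```

```text
29.525 [ 0.6012 -0.1456  0.2598] [-0.39    0.2272 -0.8963] [ 0.0398 -0.1044 -0.0341] 0.013205387174855948 q [ 0.1256  0.3714  0.0146  1.682  -0.0059  1.0883  2.132 ]
[[-0.4071 -0.     -0.9134]
 [ 0.9134 -0.     -0.4071]
 [-0.     -1.      0.    ]]
34 rear [[355.0, 102.0], [272.0, 102.0], [350.0, 126.0], [346.0, -6.0], [282.0, -6.0]] [[366.8, 236.5], [386.2, 241.0]] [[ 0.48043804 -0.19937116  0.14431034]]
38 rear [[354.0, 109.0], [273.0, 109.0], [349.0, 135.0], [345.0, 11.0], [283.0, 11.0]] [[367.5, 236.3], [386.6, 240.6]] [[ 0.48841179 -0.19581742  0.13538199]]
42 rear [[352.0, 116.0], [275.0, 116.0], [348.0, 143.0], [343.0, 28.0], [285.0, 28.0]] [[368.2, 235.6], [387.0, 239.9]] [[ 0.49693499 -0.19201879  0.12708436]]
46 rear [[351.0, 124.0], [276.0, 124.0], [348.0, 152.0], [342.0, 44.0], [286.0, 44.0]] [[369.1, 234.6], [387.5, 238.8]] [[ 0.5059661  -0.18799377  0.11945786]]
50 rear [[350.0, 132.0], [277.0, 132.0], [347.0, 160.0], [341.0, 60.0], [287.0, 60.0]] [[369.9, 233.2], [388.1, 237.4]] [[ 0.51546112 -0.18376199  0.11253965]]
```

View pics/wrist_t.png

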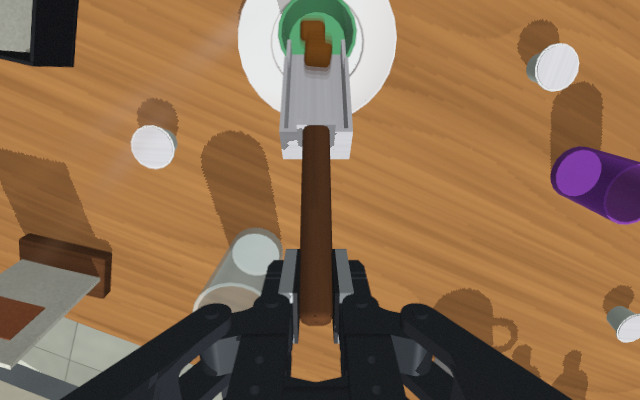

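View pics/side_t_c.png

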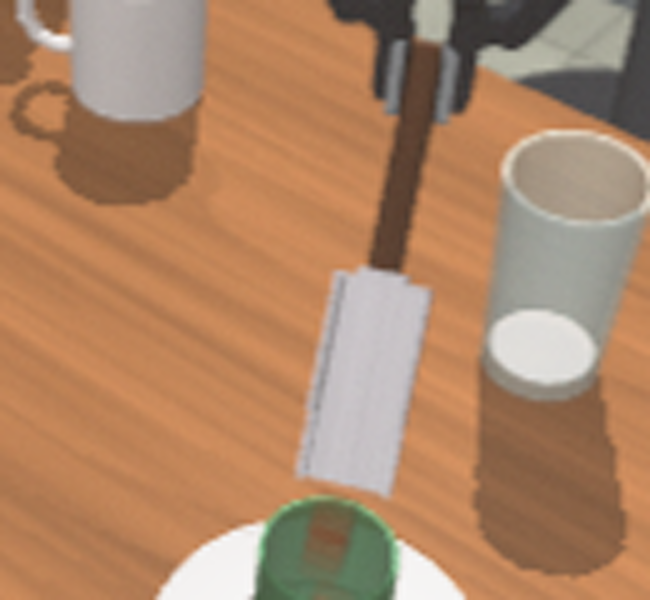

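>>> send_rows(
  plan=[
    [0, -0.5, -0.3, 0, 0.05],
    [0, -1, -0.8, 0, 0.05],
    [0, -1.5, -1.5, 0, 0.05],
    [0, -0.5, -2, 0, 0.05],
    [0, 0, -2, 0, 0.05],
    [0, 0, -1, 0, 0.05],
    [0, 0, 0, 0, 0.05],
  ],
  force=40,
)

```text
clock: 30.5
tcp_pos: [0.671, -0.114, 0.2947]
orientation: [-0.98, -1.512, 1.512]
contact_force: [-0.4, -0.4, -1.0]
grip_width: 0.013
```

```bash
python3 snap.py u wrist side scene; python3 k.py side u 310 170 130 120;python3 k.py scene u 180 130 130 110; python3 k.py wrist u 240 0 160 110
```

```text
30.65 [ 0.67   -0.1153  0.2948] [ 0.557  -0.5454 -1.2028] [ 0.0114 -0.0362 -0.0538] 0.013177937838207915 q [ 0.0702  0.449   0.0119  1.4842 -0.0051  1.2089  2.072 ]
[[-0.4063 -0.0005 -0.9137]
 [ 0.9137 -0.0004 -0.4063]
 [-0.0001 -1.      0.0006]]
```

View pics/wrist_u.png

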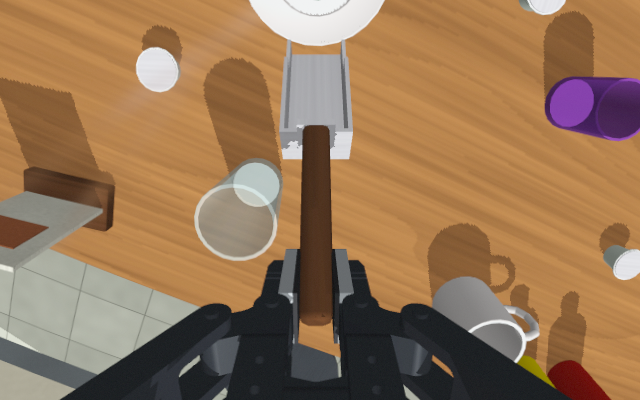

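View pics/side_u_c.png

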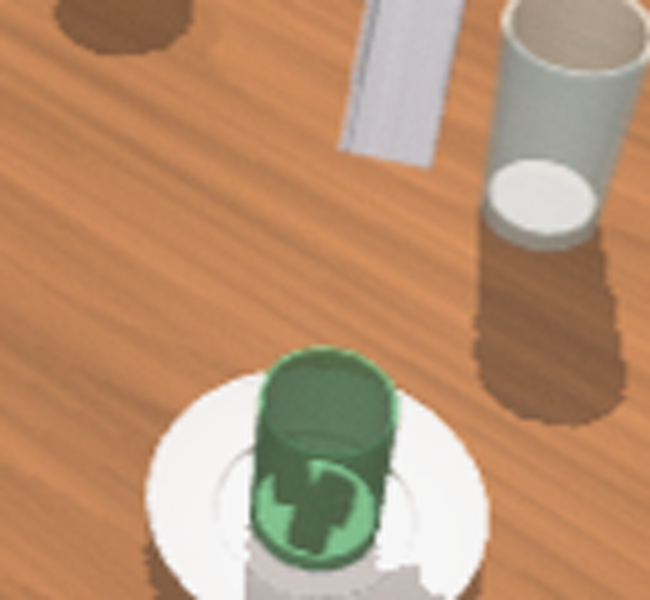

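View pics/scene_u_c.png

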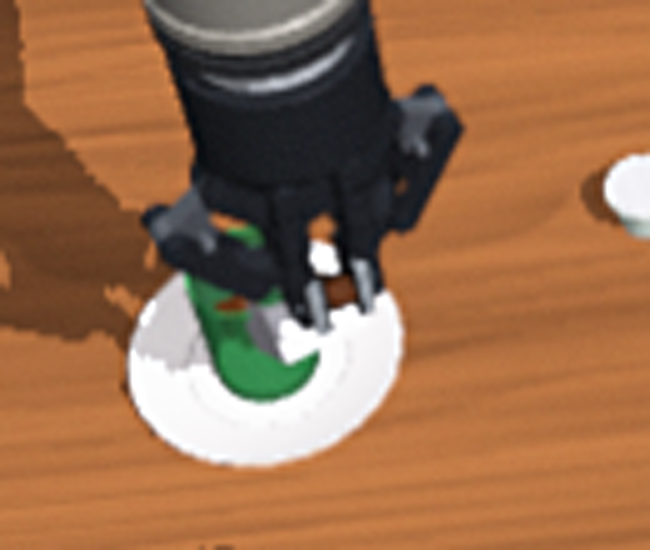

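>>> send_rows(
  plan=[
    [0.8, 0, 0, 0, 0.05],
    [1.6, 0, -0.3, 0, 0.05],
    [2.2, 0.3, -0.4, 0, 0.05],
    [2.2, 1, -0.4, 0, 0.05],
    [2.2, 2, -0.4, 0, 0.05],
    [2.2, 2.5, -0.4, 0, 0.05],
    [2, 2.5, -0.4, 0, 0.05],
    [1.2, 2.2, -0.4, 0, 0.05],
    [0.4, 1.5, -0.1, 0, 0.05],
    [0, 1, 0, 0, 0.05],
    [0, 0, 0, 0, 0.05],
  ],
)

```text
clock: 32.02
tcp_pos: [0.6356, 0.0313, 0.1642]
orientation: [-0.981, -1.509, 1.511]
contact_force: [-1.0, 0.0, -0.9]
grip_width: 0.0131
```

```bash
python3 snap.py v wrist side; python3 k.py side v 280 110 130 120
```

```text
32.125 [0.6365 0.0312 0.1654] [ 1.107   0.1131 -0.6443] [ 0.0214 -0.0537 -0.0518] 0.012989897919558884 q [-0.118   0.4955 -0.0394  1.7224  0.024   0.9231  1.8217]
[[-0.406   0.0011 -0.9139]
 [ 0.9139 -0.0002 -0.406 ]
 [-0.0006 -1.     -0.0009]]
```

View pics/side_v_c.png

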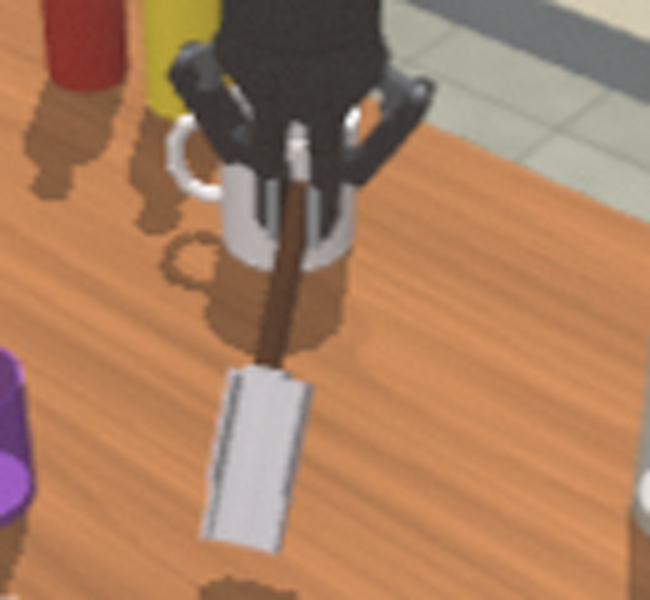

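View pics/wrist_v.png

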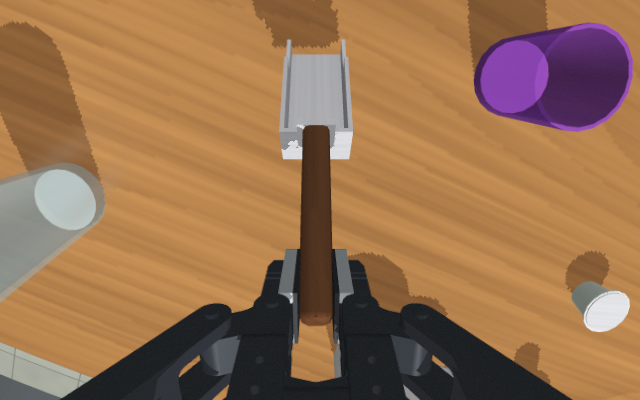

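>>> send_rows(
  plan=[
    [0, 0.8, 0, 0, 0.1],
    [0, 0.8, 0, 0, 0.15],
    [0, 0.4, 0, 0, 0.157],
    [0, 0.4, -0.4, 0, 0.157],
    [0, 0.5, -0.6, 0, 0.157],
    [0, 0.5, -0.6, 0, 0.157],
    [0, 0, 0, 0, 0.157],
  ],
  force=20,
)

```text
clock: 33.0
tcp_pos: [0.653, 0.0396, 0.1322]
orientation: [-0.984, -1.516, 1.509]
contact_force: [3.1, 1.7, 5.3]
grip_width: 0.0136
```

```bash
python3 snap.py w wrist side; python3 k.py side w 280 110 130 120
```

```text
33.1 [0.6529 0.0395 0.1323] [3.3781 2.1073 5.0985] [ 0.3171 -0.6791 -0.0205] 0.01357532722168857 q [-0.1266  0.5567 -0.04    1.7056  0.0268  0.8748  1.8129]
[[-0.4075  0.005  -0.9132]
 [ 0.9132  0.0014 -0.4075]
 [-0.0008 -1.     -0.0051]]
```

View pics/side_w_c.png

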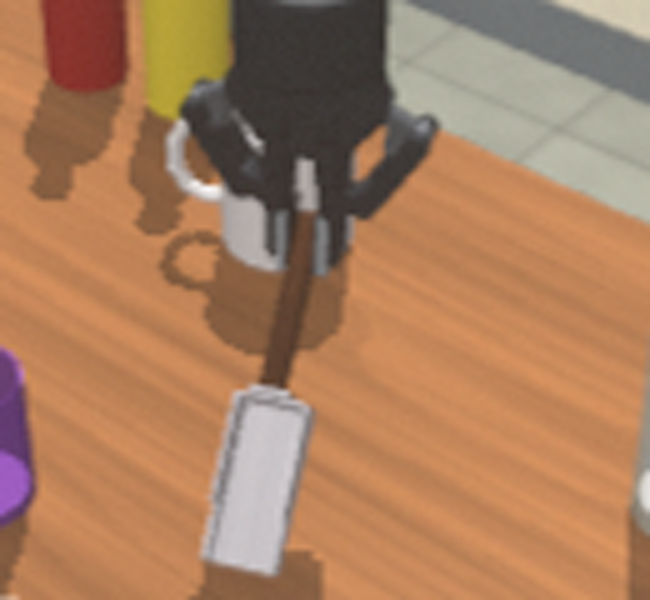

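View pics/wrist_w.png

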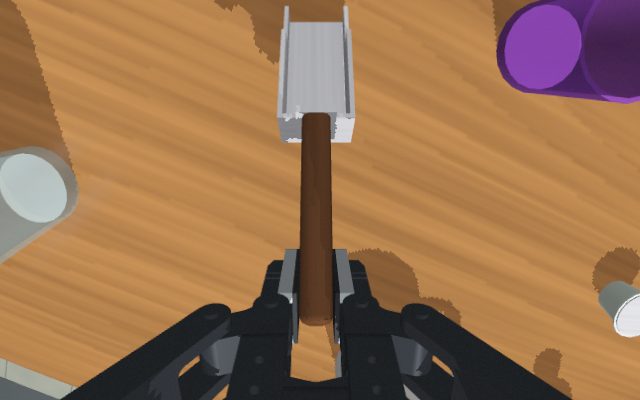

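>>> send_rows(
  plan=[
    [0, 0.6, -0.6, 0, 0.159],
    [0, 0.8, -0.8, 0, 0.159],
    [0, 0.9, -0.8, 0, 0.159],
    [0, 0.9, -0.7, 0, 0.159],
    [0, 0.9, -0.6, 0, 0.159],
    [0, 0.9, -0.5, 0, 0.159],
    [0, 0.9, -0.5, 0, 0.159],
    [0, 0.9, -0.4, 0, 0.159],
    [0, 0.9, -0.4, 0, 0.159],
    [0, 0.9, -0.3, 0, 0.159],
    [0, 0, 0, 0, 0.159],
  ],
)

```text
clock: 34.48
tcp_pos: [0.7013, 0.0614, 0.0437]
orientation: [-0.98, -1.51, 1.512]
contact_force: [0.2, -0.8, -0.6]
grip_width: 0.0134
```

```bash
python3 snap.py x wrist side; python3 k.py side x 280 120 130 120
```

```text
34.575 [0.7017 0.0613 0.0447] [ 0.3622  0.5399 -0.398 ] [ 0.0072 -0.0179 -0.0131] 0.013247667518650651 q [-0.1521  0.7369 -0.0349  1.607   0.0326  0.7981  1.7892]
[[-0.407   0.0001 -0.9134]
 [ 0.9134  0.0001 -0.407 ]
 [ 0.0001 -1.     -0.0001]]
```

View pics/side_x_c.png

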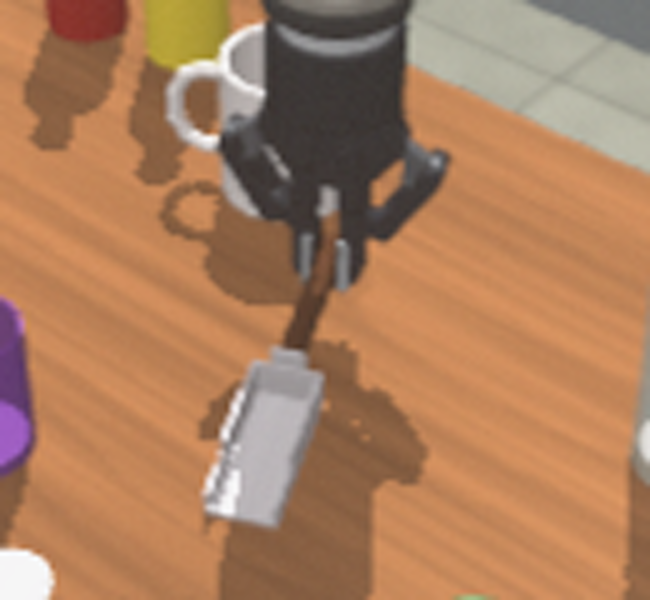

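View pics/wrist_x.png

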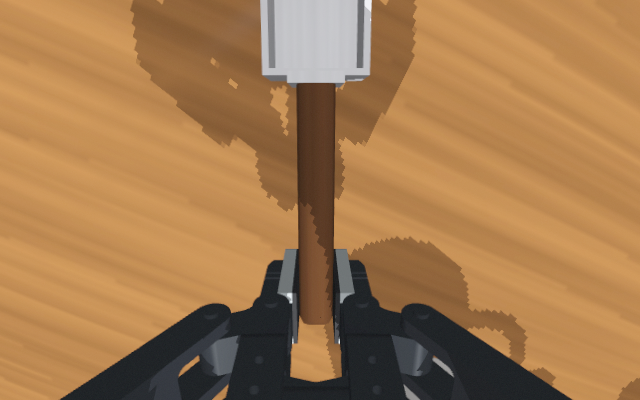

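>>> send_rows(
  plan=[
    [0, 0.5, -0.1, 0, 0.159],
    [0, 0.5, -0.1, 0, 0.159],
    [0, 0.4, 0, 0, 0.159],
    [0, 0.2, 0, 0, 0.16],
    [0, 0, 0, 0, 0.165],
    [0, 0, 0, 0, 0.17],
  ],
)

```text
clock: 35.33
tcp_pos: [0.7033, 0.0619, 0.0287]
orientation: [-0.981, -1.51, 1.511]
contact_force: [-0.5, -0.1, -0.0]
grip_width: 0.0143
```

>>> send_rows(
  plan=[
    [0, 0.1, 0, 0, 0.19],
    [0, 0, 0, 0, 0.25],
    [0, 0, 0, 0, 0.4],
    [0, 0, 0, 0, 0.6],
    [0, 0, 0, 0, 0.6],
  ],
)

```text
clock: 35.95
tcp_pos: [0.7035, 0.0621, 0.0278]
orientation: [-0.981, -1.511, 1.511]
contact_force: [0.9, 1.0, 0.1]
grip_width: 0.0517
```

>>> send_rows(
  plan=[
    [0, -1, 0, 0, 0.6],
    [0, -2.5, 0, 0, 0.6],
    [0, -4, 0, 0, 0.6],
    [0, -4, 0, 0, 0.6],
    [0, -4, 0, 0, 0.6],
    [0, -3, 0, 0, 0.6],
    [0, -1.5, 0, 0, 0.6],
    [0, 0, 0, 0, 0.6],
  ],
)

```text
clock: 36.95
tcp_pos: [0.704, 0.0622, 0.2289]
orientation: [-0.982, -1.512, 1.51]
contact_force: [0.6, 0.7, -1.0]
grip_width: 0.0512
```

```bash
python3 snap.py y wrist side scene; python3 k.py side y 310 150 130 120
```

```text
37.1 [0.7026 0.062  0.226 ] [0.3951 0.452  0.0655] [-0.0203  0.0025  0.0022] 0.05149529203341818 q [-0.1555  0.5455 -0.0312  1.4878  0.0179  1.1113  1.8   ]
[[-0.4072 -0.0028 -0.9133]
 [ 0.9133 -0.0004 -0.4072]
 [ 0.0008 -1.      0.0027]]
```

View pics/wrist_y.png

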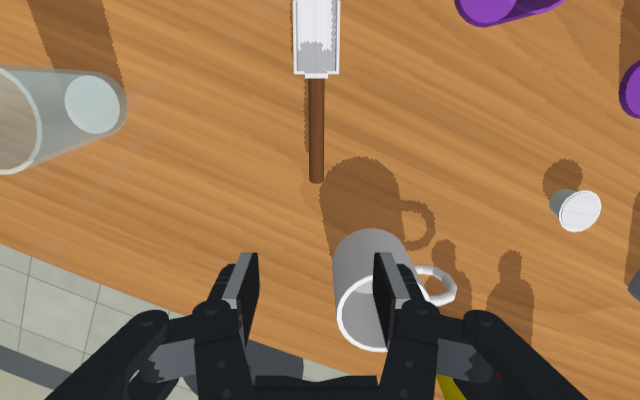

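View pics/side_y.png

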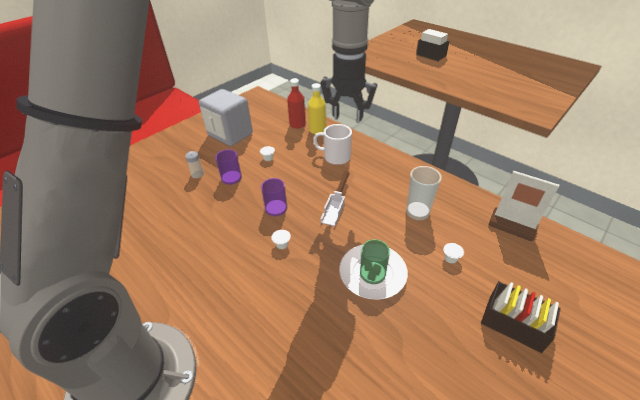

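View pics/scene_y.png

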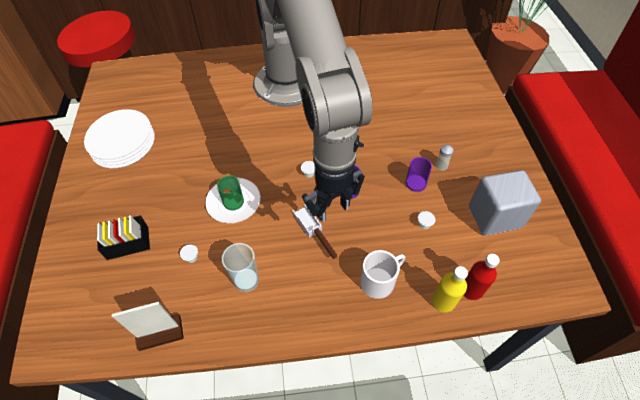

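Run:
```python
import cv2,numpy as np
a=cv2.imread('pics/side_y.png'); b=cv2.imread('pics/scene_y.png')
r=lambda i,l,t:cv2.resize(i[t:t+75,l:l+75],(390,390),interpolation=2)
cv2.imwrite('pics/fin.png',np.hstack([r(a,300,165),r(a,335,230)]));
```

```text
(no output)
```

View pics/fin.png

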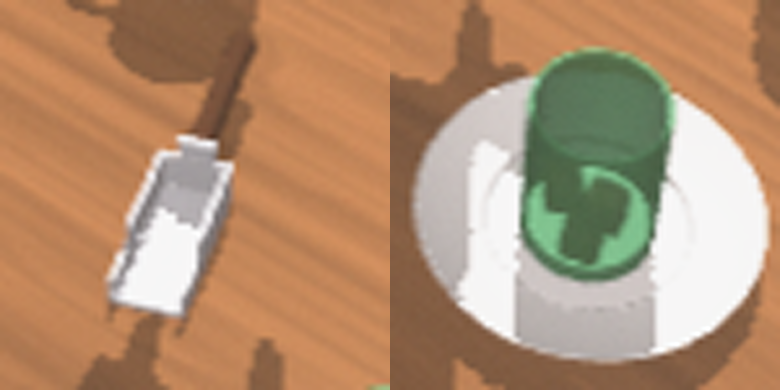

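The scoop lies flat and empty. All three lumps are in the upright glass, which stands in the middle of the saucer.

```bash
python3 -c "
from bench import r
print(r.hand_in())"
```

```text
the job is handed in; nothing more can be done
None
```

The job is done and handed in at about 37 s of the 70 s allowed; no verdict came back.

- **Glass:** I lifted the green glass, the middle one between the two purple ones, with a 25 N grip setting and set it in the middle of the saucer. When I seated it, I lowered slightly too far and the wrist force reached about 42 N, so I backed off before releasing. That is well under the 120 N wrist limit, and the glass shows no damage in the pictures.
- **Sugar:** The arm could only turn about the vertical, so I tipped the scoop by letting it pivot in a loosened grip on its handle. I did that first with the lip on the table, then over the glass. The three lumps slid out sooner than I expected, at a pitch of roughly 40 to 48 degrees.
- **Scoop:** I laid it back close to its first place by letting it pivot flat against the table, then let go.

The last pictures show:
- Three lumps in the upright glass.
- The glass centred on the saucer; measured before pouring, it was within about 1 mm of the saucer's centre.
- The scoop empty and flat.
- The arm clear of everything.
- The mug, tumbler, creamers, shaker and purple glasses look unmoved. I judged these by eye rather than measuring them again.

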